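Clear down the carving bench

ROBOT

A 7-joint arm with a two-finger parallel gripper is mounted at the origin on the work surface. World frame = base frame: x ahead of the robot, y to its left, z up, the work surface at z = 0. Lengths are in m, angles in rad, forces in N, time in s.
With the tool pointing down it reaches from about 0.4 to 0.85 m from the base axis. Payload 10.4 kg.
Tool frame: the origin (TCP) lies midway between the tips of the shut fingers; the grasp point (between the pads) lies 19 mm behind it; x points along the fingers, y is the direction in which the jaws open and shut, and the axes are right-handed (so a half turn about x gives the same grasp; the last joint's range is limited). The gripper opens to 87 mm and grips with 3 to 60 N. Pads are 19 mm wide; open, the fingers measure 117 mm over their backs; the gripper's body (75 mm by 190 mm) begins 51 mm behind the grasp point.
Start: joints at [1.248, 0.332, -0.065, 1.46, 0.022, 1.35, -0.088], TCP at [0.185, -0.597, 0.223] pointing down, gripper open.
Joint ranges: [-2.6, 2.6], [-0.5, 2.12], [-1.47, 1.34], [0.16, 2.42], [-1.27, 4.41], [0.06, 2.06], [-2.6, 2.6]. Speed limits (rad/s): [2.22, 2.22, 2.79, 2.79, 3.14, 3.14, 3.14].

INTERFACE

Orientations are given as a unit quaternion [x, y, z, w].
In Python, from bench import r gives the robot as it stands.
- The arm moves only by the shell command python3 -m jog 'ROWS' [OPENING] [FORCE]. ROWS is JSON, a list of rows, each an object with "slide": the shift along the tool's x, y, z in cm, a list of three; "roll": the turn about the tool's x in degrees. A call has 1 to 5 rows; each row is the pose to reach, as a shift and turn from the pose measured when the call began, along the tool's axes at that moment; what a row does not reach only later rows make up. A row lasts 1/12 s, in which the tool goes at most 41.7 mm and 7.16 degrees, less where a joint would pass 70% of its speed; a pose out of reach is approached as far as the arm can. A call with a gripper value outside its range is refused whole. OPENING is the closure, from 0 (fully open) to 1 (shut), set as the call begins (- or left out, the last holds). The fingers move at their own pace and stop on an object; FORCE is the grip in N (left out, the last holds). Time passes only in rows, so rows that repeat a pose let the fingers close. It gives the time, the measured TCP pose, the force and the opening at its end, in the units of the state.
- r.read_state(): the state, without advancing time (a new reading comes with each control period).
- r.camera(name): name is "scene" or "side" or "wrist"; returns the picture (384x512x3 uint8, red, green, blue); there is no depth.
- r.camera_info(name): a dict with "intrinsics" (3x3 intrinsics, pixels), "R" (3x3) and "t" (3): a world point X has camera coordinates R X + t; the wrist camera has in their place "hand_eye" (4x4, takes a point from camera to tool coordinates, whose origin is the TCP and whose axes are the tool frame's). Camera axes: x right, y down, z forward; pixel columns grow to the right and rows downward; lengths in m; the calibration is good to about 2 mm. A picture is of the moment at which its call begins: read the wrist's pose just before it. camera_info takes no time and is no camera call.
- r.close_job(): hands the job in, once; it reports no verdict.
The state is a dict: "time": time; "joint_positions": joint angles; "joint_vel": joint speeds; "joint_torque": joint torques, N m; "ee_pos": TCP position; "eef_rot": TCP orientation; "ft_force": force on the tool from outside, world axes, zero at the start; "torque": the same for the moment, N m; "width": finger opening in m.
Only numpy, scipy, OpenCV 4.12 (cv2) and the standard library are available. Lean on these libraries where they do the work, as an engineer would, in place of code of your own. Each camera call takes 0.05 s, during which the arm holds its last target.

TASK

Clear the carving bench after work: hang every tool that has a ring eye by that eye on the sloped board, one tool to a peg and pushed well down it, and lay the sharpening stone flat and fully home in the pocket of its wooden holder. Put the grinding wheels in the square steel bin and the bone blanks in the oblong wooden tray. How many there are varies; leave the mug, oil bottle and dust brush where they are.

Things in the scene. Friction and masses are not known exactly. Their poses are not given: they have to be found in the camera images.
- spanner: steel open-jawed spanner, jaws 34 mm wide. Its 12 mm thick, 20 mm wide, 82 mm long handle has a flat steel ring (the eye: 42 mm outside, 26 mm inside, 8 mm thick) at one end. Whole length about 150 mm. Origin: underside of the handle's middle, near the centre of mass; x along the handle towards the eye, z up as it lies flat. May be absent.
- spanner_eye (a point): centre of that tool's eye, at half the ring's thickness (62 mm along the tool's x, 4 mm above its underside)
- scraper: scraper with a wooden handle and a thin 46 mm wide steel blade. Its 12 mm thick, 20 mm wide, 82 mm long handle has a flat steel ring (the eye: 42 mm outside, 26 mm inside, 8 mm thick) at one end. Whole length about 150 mm. Origin: underside of the handle's middle, near the centre of mass; x along the handle towards the eye, z up as it lies flat. May be absent.
- scraper_eye (a point): centre of that tool's eye, at half the ring's thickness (62 mm along the tool's x, 4 mm above its underside)
- rasp: rasp with a dark wooden handle and a narrow 14 mm wide dark steel stub. Its 12 mm thick, 20 mm wide, 82 mm long handle has a flat steel ring (the eye: 42 mm outside, 26 mm inside, 8 mm thick) at one end. Whole length about 150 mm. Origin: underside of the handle's middle, near the centre of mass; x along the handle towards the eye, z up as it lies flat. May be absent.
- rasp_eye (a point): centre of that tool's eye, at half the ring's thickness (62 mm along the tool's x, 4 mm above its underside)
- peg_near: the nearest to the robot, steel peg of the sloped board: 10 mm thick, standing 40 mm square out of the board's face. Origin: centre of the peg's root on the board's face; z out along the peg, y up the slope of the board, x along the board. A tool hung on it lies against the board with its handle down the slope (-y).
- peg_mid: the middle steel peg of the sloped board: 10 mm thick, standing 40 mm square out of the board's face. Origin: centre of the peg's root on the board's face; z out along the peg, y up the slope of the board, x along the board. A tool hung on it lies against the board with its handle down the slope (-y).
- peg_far: the farthest from the robot, steel peg of the sloped board: 10 mm thick, standing 40 mm square out of the board's face. Origin: centre of the peg's root on the board's face; z out along the peg, y up the slope of the board, x along the board. A tool hung on it lies against the board with its handle down the slope (-y).
- peg_board: plywood board sloping at 35 degrees, 300 mm along x, face 200 mm up the slope, highest at its +y edge (about 130 mm), with three pegs 90 mm apart in a row 158 mm up the slope from the lower edge. Fixed. Origin: centre of its foot.
- stone: grey rectangular sharpening stone, 120 x 50 x 30 mm (x, y, z). Origin: centre of its underside.
- holder: dark wooden stone holder, a block 160 x 90 x 20 mm with an upward-open rectangular pocket 124 x 54 mm (x, y), 12 mm deep, in its middle (pocket floor 8 mm above the table). Fixed. Origin: centre of its underside.
- steel_bin: square steel bin, 140 x 140 x 50 mm outside, walls and floor 4 mm. Fixed. Origin: centre of its underside.
- wood_tray: oblong wooden tray, 160 x 110 x 30 mm outside (x, y, z), walls and floor 5 mm. Fixed. Origin: centre of its underside.
- wheel1: pale grinding wheel: flat ring 56 mm across, 18 mm thick, with a 20 mm bore. Origin: centre of its underside, z its axis. May be absent.
- wheel2: pale grinding wheel: flat ring 56 mm across, 18 mm thick, with a 20 mm bore. Origin: centre of its underside, z its axis. May be absent.
- blank1: bone blank: flat bar with round ends, 70 x 24 x 14 mm (x, y, z). Origin: centre of its underside. May be absent.
- blank2: bone blank: flat bar with round ends, 70 x 24 x 14 mm (x, y, z). Origin: centre of its underside. May be absent.
- mug: white mug, 76 mm across, 85 mm high, a bystander. Origin: centre of its underside.
- oil: amber oil bottle, 54 mm across, 130 mm high, a bystander. Origin: centre of its underside.
- brush: dust brush lying flat, about 130 x 24 x 14 mm, a bystander. Origin: on its underside, near the middle.

How it is judged:
By the outcome, as a careful person would: the job done as asked, in the order asked, and still so for the second after the job is handed in, with the robot touching nothing.
Of spanner, scraper, rasp only 2 to 3 are there at a start; the rules pass over those that are not, and their reading is None.
Of wheel1, wheel2, blank1, blank2 only 3 to 4 are there at a start; the rules pass over those that are not, and their reading is None.
At some moment in a run one of spanner, scraper, rasp, stone, wheel1, wheel2, blank1, blank2 may be knocked a few centimetres aside while the robot is not near it.
Once in a run the grip may slacken for a moment while it holds something.
It also fails if it takes over 210 s, if anything falls off the work surface, if the arm or the gripper's body presses on something with over 40 N, if the wrist force passes 120 N, or if a joint passes its speed limit or range.

## Working session

There is one attempt and no reset: what is moved stays moved. The work goes in short steps, Python scripts to look and compute and a shell command to move; the robot and the scene stay as the last step left them, time stands still between calls to the robot, and variables do not carry over. Pictures are saved under pics/ and viewed, and the job is handed in when it is done.

```bash
ls -la; mkdir -p pics
python3 - <<'E'
from bench import r
import cv2,numpy as np
np.set_printoptions(precision=4,suppress=True)
print(r.read_state())
for n in("scene","side","wrist"):
    im=r.camera(n); cv2.imwrite(f"pics/{n}0.png",im[:,:,::-1]); 
    i=r.camera_info(n); print(n,{k:np.array(v).tolist() for k,v in i.items()})
E
```

```text
total 12
drwxr-xr-x  3 agent agent 4096 Dec  7 16:57 .
drwxr-xr-x 23 root  root  4096 Dec  7 16:57 ..
drwxr-xr-x  2 agent agent 4096 Dec  7 16:57 pics
{'time': 0.0, 'joint_positions': array([ 1.2484,  0.3329, -0.0647,  1.4609,  0.0216,  1.3499, -0.0885]), 'joint_vel': array([ 0.0001, -0.0001,  0.0011, -0.0001,  0.001 ,  0.    , -0.0006]), 'joint_torque': array([  0.0003, -62.3241,   0.025 , -38.9902,  -0.0614,   0.0398,
         0.0001]), 'ee_pos': array([ 0.1845, -0.5967,  0.2218]), 'eef_rot': array([-0.6991, -0.1061,  0.6993, -0.1051]), 'ft_force': array([-0.5904, -0.1255, -0.1536]), 'torque': array([-0.0313,  0.0151,  0.0195]), 'width': 0.08657008347916091}
scene {'intrinsics': [[375.037826605436, 0.0, 254.17584709195933], [0.0, 375.037826605436, 192.69665460128192], [0.0, 0.0, 1.0]], 'R': [[0.413764705556678, 0.9103188028622826, 0.010883271152387073], [0.7468787305056251, -0.3325927005941564, -0.5758074829574483], [-0.5205486820210976, 0.2463772973852639, -0.8175128726688232]], 't': [-0.25751517071752505, -0.3822117319634088, 1.4112124152780285]}
side {'intrinsics': [[477.7220507720971, 0.0, 251.53504118530267], [0.0, 477.7220507720971, 192.4268898374325], [0.0, 0.0, 1.0]], 'R': [[0.9738161533710462, -0.22651571367573353, -0.019306239706170104], [-0.1797762788516735, -0.7153237955193683, -0.6752720615618643], [0.13914952028614522, 0.6610616454021044, -0.7373160190735025]], 't': [-0.5783935304957979, 0.18615191505949452, 1.1481279123706136]}
wrist {'intrinsics': [[302.5679960353867, 0.0, 257.1082496833958], [0.0, 302.5679960353867, 190.65436805397493], [0.0, 0.0, 1.0]], 'hand_eye': [[0.00013021858393129262, -0.2719177743330811, 0.962320480424719, -0.16164769300057838], [0.9999995860177575, -0.0008312181417750008, -0.00037019010232710025, -0.0003756972406884218], [0.0009005595102354885, 0.9623201302467604, 0.27191755352390207, -0.07515238580587293], [0.0, 0.0, 0.0, 1.0]]}
```

View pics/scene0.png

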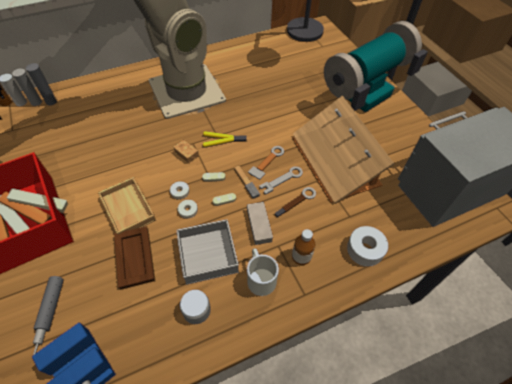

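View pics/side0.png

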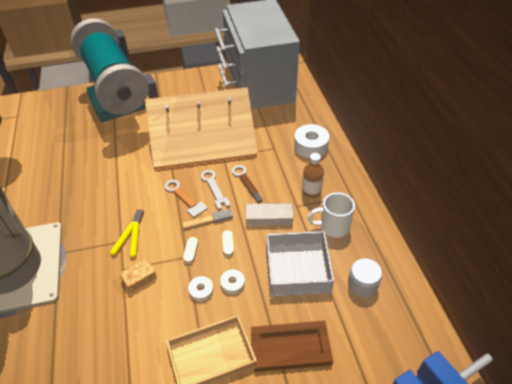

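View pics/wrist0.png

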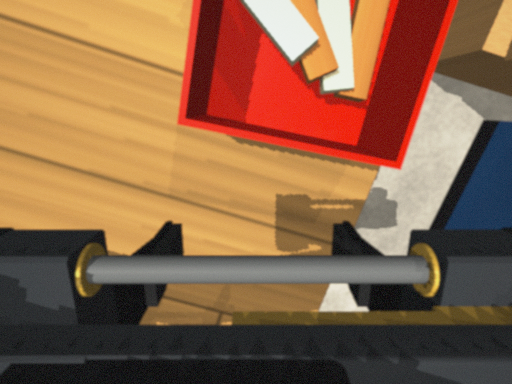

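```bash
cat > h.py <<'E'
from bench import r
import cv2,numpy as np
from scipy.spatial.transform import Rotation as Ro
np.set_printoptions(precision=4,suppress=True)
def info(n): 
    i=r.camera_info(n); return np.array(i["intrinsics"]),i
def pose(n):
    "camera->world R,c"
    K,i=info(n)
    if n=="wrist":
        s=r.read_state(); T=np.array(i["hand_eye"]); Rt=Ro.from_quat(s["eef_rot"]).as_matrix()
        return K,Rt@T[:3,:3],Rt@T[:3,3]+s["ee_pos"]
    R=np.array(i["R"]);t=np.array(i["t"]); return K,R.T,-R.T@t
def ray(P,u,v):
    K,R,c=P; d=R@np.linalg.solve(K,[u,v,1.]); return c,d/np.linalg.norm(d)
def onz(P,u,v,z):
    c,d=ray(P,u,v); return c+d*(z-c[2])/d[2]
def tri(P1,p1,P2,p2):
    c1,d1=ray(P1,*p1);c2,d2=ray(P2,*p2)
    A=np.stack([d1,-d2],1); s=np.linalg.lstsq(A,c2-c1,rcond=None)[0]
    a=c1+s[0]*d1;b=c2+s[1]*d2; return (a+b)/2,np.linalg.norm(a-b)
def proj(P,X):
    K,R,c=P; x=K@(R.T@(np.asarray(X)-c)); return x[:2]/x[2]
def crop(im,x0,y0,w,h,s,name):
    c=cv2.resize(im[y0:y0+h,x0:x0+w],None,fx=s,fy=s,interpolation=cv2.INTER_CUBIC); cv2.imwrite(f"pics/{name}.png",c[:,:,::-1])
def yaw():
    R=Ro.from_quat(r.read_state()["eef_rot"]).as_matrix(); return R
def go(x,y,z,jawdeg=None):
    "print slide/roll to reach TCP x,y,z with jaw (tool y) direction jawdeg (mod 180) in world"
    s=r.read_state(); R=Ro.from_quat(s["eef_rot"]).as_matrix(); d=R.T@(np.array([x,y,z])-s["ee_pos"])*100
    cur=np.degrees(np.arctan2(R[1,1],R[0,1])); 
    print("t %.2f"%s["time"],"tcp",s["ee_pos"],"jaw %.1f"%cur,"q7 %.2f"%s["joint_positions"][6],"F",s["ft_force"],"w %.4f"%s["width"],"tilt",R[:,0])
    out="slide %s"%np.round(d,2)
    if jawdeg is not None:
        # roll about tool x (pointing down): + roll decreases world angle
        dr=-((jawdeg-cur+90)%180-90); out+=" roll %.1f (or %.1f)"%(dr,dr-180*np.sign(dr))
    print(out)
E
python3 - <<'E'
from h import *
a=cv2.imread('pics/scene0.png')[:,:,::-1];b=cv2.imread('pics/side0.png')[:,:,::-1]
crop(a,160,90,240,160,3.3,'c_scene');crop(b,130,80,220,170,3.5,'c_side');crop(b,130,220,220,160,3.5,'c_side2');crop(a,80,120,220,180,3.3,'c_scene2')
E
```

```text
(no output)
```

View pics/c_scene.png

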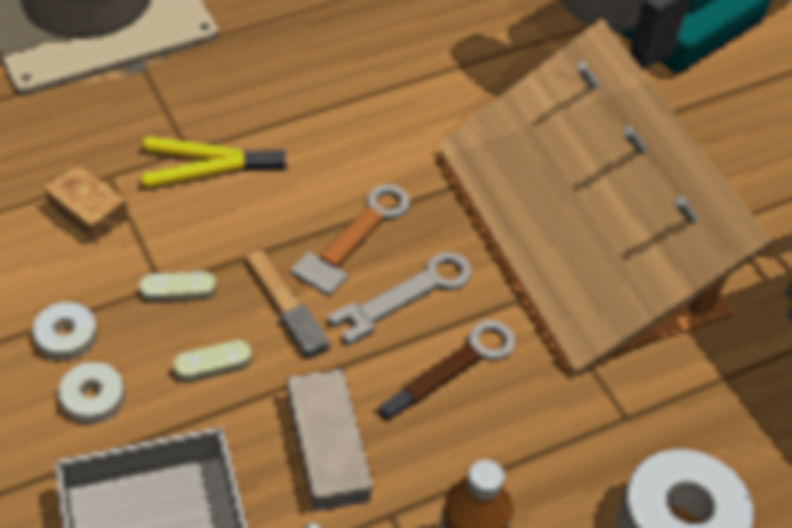

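View pics/c_side.png

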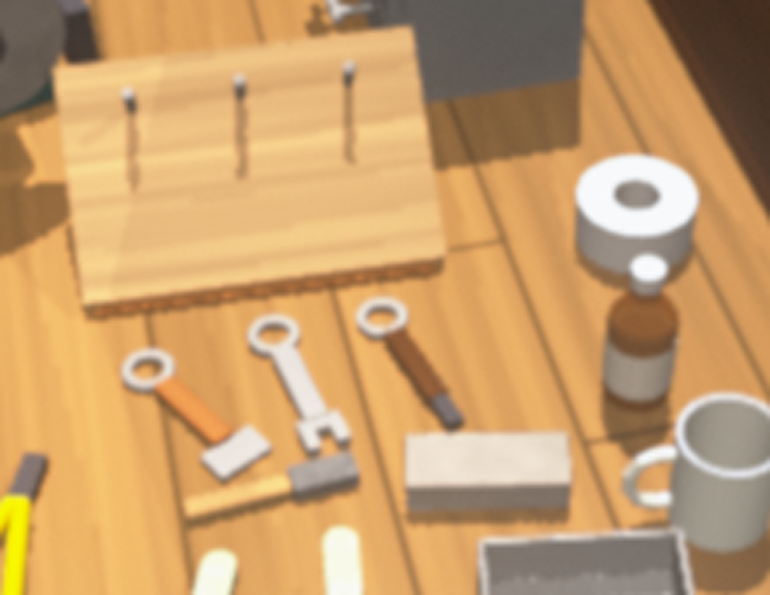

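View pics/c_side2.png

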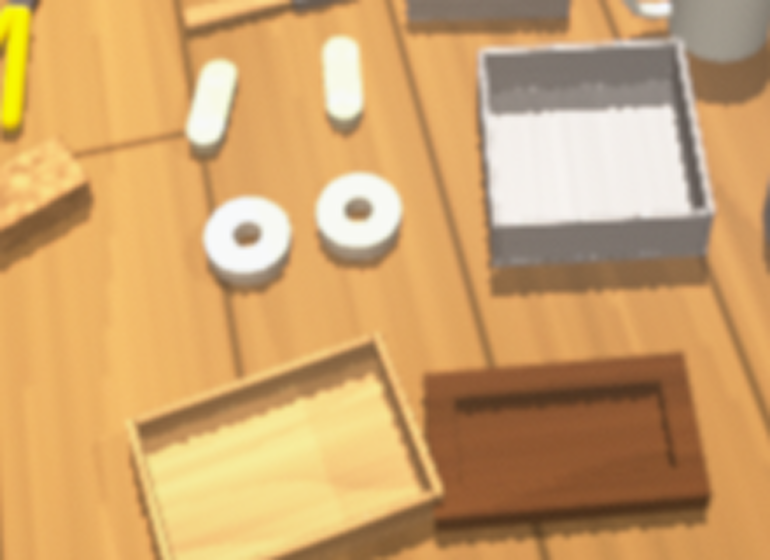

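View pics/c_scene2.png

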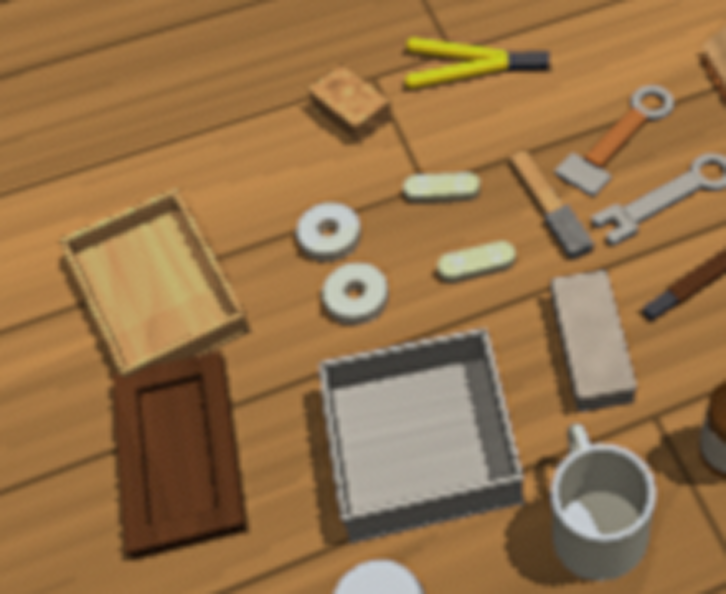

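Run:
```python
from h import *
S=pose("scene");D=pose("side")
print("cams",S[2],D[2])
cs=lambda u,v:(160+u/3.3,90+v/3.3)
cd=lambda u,v:(130+u/3.5,80+v/3.5)
c2=lambda u,v:(130+u/3.5,220+v/3.5)
s2=lambda u,v:(80+u/3.3,120+v/3.3)
T=lambda n,a,b:print(n,*tri(S,a,D,b))
for n,a,b in [("peg1tip",(583,66),(128,94)),("peg2tip",(631,132),(239,80)),("peg3tip",(683,204),(349,68)),
 ("p1root",(594,88),(131,112)),("p2root",(641,152),(240,97)),("p3root",(691,219),(349,84)),
 ("bd TL",(602,20),(55,68)),("bd TR",(773,243),(412,28)),("bd BL",(440,155),(82,303)),("bd BR",(573,372),(444,258)),
 ("scr eye",(388,201),(148,369)),("scr blade",(319,272),(237,453)),("spn eye",(448,270),(273,335)),("spn jaw",(350,322),(323,432)),
 ("rasp eye",(491,340),(382,318)),("rasp tip",(383,411),(455,420)),
 ("stone",(289,376),(405,437)),("stone",(344,370),(568,433)),("stone",(318,497),(407,487))]: T(n,cs(*a),cd(*b))
for n,a,b in [("tray",(62,240),(130,425)),("tray",(175,193),(376,340)),("tray",(243,322),(440,490)),
("hold",(218,355),(425,375)),("hold",(112,378),(440,522)),("hold",(243,527),(708,497)),
("bin",(321,365),(482,50)),("bin",(485,332),(680,42)),("bin",(520,478),(710,213)),("bin",(345,515),(490,228)),
("w1",(328,227),(247,234)),("w2",(355,289),(358,208)),
("b1a",(405,185),(205,143)),("b1b",(478,183),(222,67)),("b2a",(440,266),(346,118)),("b2b",(513,250),(341,44))]: T(n,s2(*a),c2(*b))
```

```text
cams [ 1.1266 -0.2404  0.9364] [ 0.437  -0.7568  0.9611]
peg1tip [0.434  0.3654 0.1331] 0.002167980675553405
peg2tip [0.5244 0.3608 0.1324] 0.0006037804034480083
peg3tip [0.6149 0.3559 0.1308] 0.00031076182549461716
p1root [0.434  0.386  0.0984] 0.00044681107230275696
p2root [0.5253 0.38   0.1001] 0.000679143327389882
p3root [0.6161 0.3714 0.1039] 0.0018500720729169799
bd TL [0.3792 0.4228 0.1269] 0.00041017751627059877
bd TR [0.6791 0.4059 0.1245] 0.0002794814303354978
bd BL [0.369  0.2645 0.0014] 0.00999038484439807
bd BR [0.6661 0.2396 0.0109] 0.0009949515873936734
scr eye [0.4107 0.181  0.0037] 0.000594257796831641
scr blade [0.4653 0.0793 0.003 ] 0.003028638378315028
spn eye [0.513  0.1943 0.0036] 0.0009975225962768767
spn jaw [0.5324 0.0805 0.0063] 0.0015826869253778078
rasp eye [0.6021 0.1916 0.0038] 0.001206362016055238
rasp tip [0.6324 0.0653 0.0083] 0.00010465675621236254
stone [ 0.588  -0.0005  0.0619] 0.022246097349369377
stone [ 0.6699 -0.0151  0.1167] 0.07374532047191004
stone [ 0.6165  0.0274 -0.0668] 0.08406624893904881
tray [ 0.3798 -0.3511  0.0922] 0.07643294706255231
tray [ 0.4792 -0.2987  0.1491] 0.06159909348038127
tray [ 0.5028 -0.2993 -0.0293] 0.08971233835348927
hold [ 0.5268 -0.2897  0.0173] 0.00034598201094924135
hold [ 0.5136 -0.3779  0.0168] 0.003759891157172757
hold [ 0.6702 -0.3449 -0.0554] 0.06531313595271493
bin [ 0.6173 -0.1902  0.1461] 0.07633893153916667
bin [ 0.7021 -0.1335  0.1484] 0.08206434774118715
bin [ 0.7365 -0.1332 -0.0511] 0.10026538934651177
bin [ 0.6342 -0.2011 -0.0554] 0.10305696682431081
w1 [ 0.4361 -0.1638  0.0154] 0.002052159506027338
w2 [ 0.5105 -0.1627  0.0162] 0.0011929155672380312
b1a [ 0.4187 -0.0838  0.0135] 0.004705304841235828
b1b [ 0.4397 -0.0186  0.0079] 0.0037635746802823894
b2a [ 0.5166 -0.086   0.0121] 0.003965856432821126
b2b [ 0.5257 -0.0191  0.0092] 0.005072334257018092
```

Run:
```python
from h import *
S=pose("scene");D=pose("side")
cs=lambda u,v:(160+u/3.3,90+v/3.3)
cd=lambda u,v:(130+u/3.5,80+v/3.5)
c2=lambda u,v:(130+u/3.5,220+v/3.5)
s2=lambda u,v:(80+u/3.3,120+v/3.3)
e={}
for n,a,b in [("scr",(354,234),(193,406)),("spn",(403,297),(299,382)),("rasp",(445,367),(420,367))]:
    print(n,*tri(S,cs(*a),D,cd(*b)), onz(S,*cs(*a),.012),onz(D,*cd(*b),.012))
for n,z,L in [("tray",.03,[(62,240),(175,193),(245,322),(122,374)]),("hold",.02,[(112,378),(218,355),(243,527),(130,553)]),("bin",.05,[(321,365),(485,332),(520,478),(345,515)]),("pocket",.02,[(140,390),(204,378),(217,512),(147,524)])]:
    p=np.array([onz(S,*s2(*q),z) for q in L]); print(n,p.mean(0),[round(np.linalg.norm(p[i]-p[i-1]),3) for i in range(4)],[round(np.degrees(np.arctan2(*(p[i]-p[i-1])[1::-1])),1) for i in range(4)])
for n,z,L in [("tray",.03,[(130,425),(376,340),(440,490)]),("hold",.02,[(425,375),(684,355),(708,497),(438,522)]),("bin",.05,[(482,50),(680,42),(710,213),(490,228)]),("pocket",.02,[(455,397),(660,382),(677,466)])]:
    p=np.array([onz(D,*c2(*q),z) for q in L]); print(n,p.mean(0) if len(L)==4 else (p[0]+p[2])/2,[round(np.linalg.norm(p[i]-p[i-1]),3) for i in range(1,len(L))],[round(np.degrees(np.arctan2(*(p[i]-p[i-1])[1::-1])),1) for i in range(1,len(L))])
p=np.array([onz(S,*cs(*q),.03) for q in [(289,376),(344,370),(370,488),(318,497)]]);print("stone",p.mean(0),[round(np.degrees(np.arctan2(*(p[i]-p[i-1])[1::-1])),1) for i in range(4)],p)
p=np.array([onz(D,*cd(*q),.03) for q in [(405,437),(568,433),(569,484),(407,487)]]);print("stone",p.mean(0),[round(np.degrees(np.arctan2(*(p[i]-p[i-1])[1::-1])),1) for i in range(4)])
go(.4385,.1265,.15,28)
```

```text
scr [0.4398 0.1288 0.0087] 0.0014963636577966129 [0.4415 0.1282 0.012 ] [0.4401 0.1249 0.012 ]
spn [0.5241 0.14   0.0024] 0.002048072205482901 [0.5294 0.137  0.012 ] [0.5236 0.1298 0.012 ]
rasp [0.6172 0.1327 0.0078] 0.010635762740132289 [0.6154 0.1358 0.012 ] [0.6184 0.1224 0.012 ]
tray [ 0.4375 -0.3227  0.03  ] [np.float64(0.158), np.float64(0.105), np.float64(0.162), np.float64(0.107)] [np.float64(-173.3), np.float64(96.1), np.float64(7.3), np.float64(-85.9)]
hold [ 0.6002 -0.3437  0.02  ] [np.float64(0.159), np.float64(0.088), np.float64(0.159), np.float64(0.086)] [np.float64(172.5), np.float64(80.5), np.float64(-8.2), np.float64(-100.1)]
bin [ 0.6703 -0.1591  0.05  ] [np.float64(0.133), np.float64(0.136), np.float64(0.135), np.float64(0.135)] [np.float64(170.0), np.float64(79.2), np.float64(-10.5), np.float64(-101.3)]
pocket [ 0.6001 -0.3426  0.02  ] [np.float64(0.121), np.float64(0.052), np.float64(0.122), np.float64(0.054)] [np.float64(169.5), np.float64(78.4), np.float64(-10.0), np.float64(-103.6)]
tray [ 0.4335 -0.3262  0.03  ] [np.float64(0.154), np.float64(0.102)] [np.floa
[... 228 characters left out ...]
.float64(0.136), np.float64(0.139)] [np.float64(-11.0), np.float64(-101.0), np.float64(170.7)]
pocket [ 0.5984 -0.345   0.02  ] [np.float64(0.124), np.float64(0.053)] [np.float64(-9.2), np.float64(-97.8)]
stone [0.6432 0.008  0.03  ] [np.float64(167.4), np.float64(73.4), np.float64(-14.9), np.float64(-103.1)] [[ 0.5779 -0.0011  0.03  ]
 [ 0.5919  0.0456  0.03  ]
 [ 0.7066  0.0151  0.03  ]
 [ 0.6966 -0.0276  0.03  ]]
stone [0.6415 0.0031 0.03  ] [np.float64(79.1), np.float64(-12.2), np.float64(-105.5), np.float64(167.4)]
t 0.15 tcp [ 0.1845 -0.5969  0.2219] jaw -72.8 q7 -0.09 F [-0.2391  0.3603 -0.1756] w 0.0874 tilt [-0.0004  0.001  -1.    ]
slide [  7.26 -61.6  -45.63] roll 79.2 (or -100.8)
```

```bash
python3 -c "
from h import *
go(.45,-.25,.2,-29)"
```

```text
t 0.15 tcp [ 0.1845 -0.5969  0.2219] jaw -72.8 q7 -0.09 F [-0.2391  0.3603 -0.1756] w 0.0874 tilt [-0.0004  0.001  -1.    ]
slide [  2.22 -25.3  -35.61] roll -43.8 (or 136.2)
```

```bash
python3 -m jog '[{"slide":[0.5,-2,-3.6],"roll":-4},{"slide":[1,-4.5,-7],"roll":-9},{"slide":[1,-7,-10.5],"roll":-14},{"slide":[1,-9.5,-14],"roll":-18},{"slide":[1,-12,-17],"roll":-22}]' 0.4 40; python3 -c "
from h import *
go(.45,-.25,.2,-29)"
```

```text
time: 0.57
ee_pos: [0.3119, -0.4309, 0.2118]
eef_rot: [-0.666, -0.239, 0.666, -0.238]
ft_force: [1.7, 0.3, -0.8]
width: 0.0615
t 0.57 tcp [ 0.3119 -0.4309  0.2118] jaw -50.6 q7 -0.05 F [ 1.6718  0.2621 -0.8424] w 0.0615 tilt [-0.0006  0.0012 -1.    ]
slide [  1.19  -5.22 -22.15] roll -21.6 (or 158.4)
```

```bash
python3 -m jog '[{"slide":[0.2,-1,-4],"roll":-6},{"slide":[0.5,-2,-8],"roll":-12},{"slide":[1,-3.5,-12],"roll":-18},{"slide":[1,-5,-16],"roll":-24},{"slide":[1,-7.5,-19],"roll":-30}]'; python3 -c "
from h import *
go(.4385,.1265,.1,28)"
```

```text
time: 0.98
ee_pos: [0.4125, -0.2513, 0.2015]
eef_rot: [0.58, 0.405, -0.58, 0.404]
ft_force: [0.7, 0.3, -0.0]
width: 0.0523
t 0.98 tcp [ 0.4125 -0.2513  0.2015] jaw -20.3 q7 0.08 F [ 0.7423  0.2839 -0.0324] w 0.0523 tilt [-0.0003  0.0016 -1.    ]
slide [ 10.21 -10.63 -36.32] roll -48.3 (or 131.7)
```

```bash
python3 -m jog '[{"slide":[0,-1.2,-3.9],"roll":-5},{"slide":[0,-2.4,-7.8],"roll":-10},{"slide":[0,-3.6,-11.7],"roll":-15},{"slide":[0.5,-4.8,-15.5],"roll":-20},{"slide":[1,-6,-19.4],"roll":-25}]'; python3 -m jog '[{"slide":[0,-0.5,-4],"roll":-5},{"slide":[1,-0.5,-7.9],"roll":-10},{"slide":[2,-1,-11],"roll":-15},{"slide":[4,-1,-13],"roll":-20},{"slide":[5,-1,-14],"roll":-23}]'; python3 -c "
from h import *
go(.4385,.1265,.1,28)
im=r.camera('wrist');cv2.imwrite('pics/w1.png',im[:,:,::-1])"
```

```text
time: 1.4
ee_pos: [0.4231, -0.0468, 0.1918]
eef_rot: [0.478, 0.521, -0.478, 0.521]
ft_force: [1.1, 0.3, -0.5]
width: 0.0522
time: 1.82
ee_pos: [0.3998, 0.0943, 0.1407]
eef_rot: [0.362, 0.608, -0.362, 0.607]
ft_force: [0.6, -0.4, -0.8]
width: 0.0523
t 1.82 tcp [0.3998 0.0943 0.1407] jaw 28.4 q7 0.21 F [ 0.6136 -0.4012 -0.7565] w 0.0523 tilt [-0.0001  0.0004 -1.    ]
slide [ 4.07  4.93 -0.99] roll 0.4 (or -179.6)
```

View pics/w1.png

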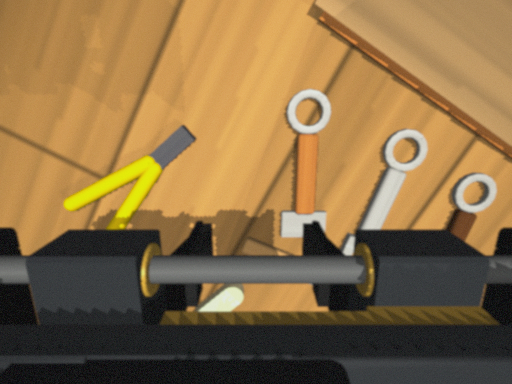

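```bash
cat >> h.py <<'E'
def tool(P,eye,pt,zpt=.012,zeye=.008):
    e=onz(P,*eye,zeye); p=onz(P,*pt,zpt); d=(e-p)[:2]; d/=np.linalg.norm(d); m=e[:2]-.062*d
    print("eye",e,"mid",m,"dir %.1f jaw %.1f"%((a:=np.degrees(np.arctan2(d[1],d[0]))),a-90)); return e,m
E
python3 - <<'E'
from h import *
P=pose("wrist")
tool(P,(309,112),(306,208)); tool(P,(405.5,150.5),(374,218)); tool(P,(474.5,193),(463,215))
E
```

```text
eye [0.4096 0.1783 0.008 ] mid [0.4396 0.1241] dir 118.9 jaw 28.9
eye [0.5107 0.192  0.008 ] mid [0.5198 0.1307] dir 98.5 jaw 8.5
eye [0.5974 0.1902 0.008 ] mid [0.6016 0.1284] dir 93.9 jaw 3.9
```

```bash
python3 -m jog '[{"slide":[3,3,-0.5]},{"slide":[5.5,5,-0.8]},{"slide":[9.5,5,-0.8]},{"slide":[12,5,-0.8]},{"slide":[12.5,5,-0.8]}]'; python3 -c "
from h import *
go(.4395,.125,.004,28.7)
im=r.camera('wrist');cv2.imwrite('pics/w2.png',im[:,:,::-1])"
```

```text
t 1.87 tcp [0.3992 0.0944 0.1395] jaw 28.5 q7 0.21 F [-1.505   1.5466 -1.1635] w 0.0520 tilt [-0.0024  0.0008 -1.    ]
slide [13.54  5.03 -0.73] roll -0.2 (or 179.8)invalid input at $[0]: expected keys slide, roll
```

View pics/w2.png

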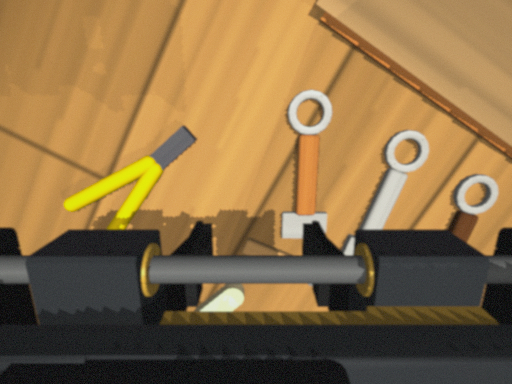

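Rows need both keys. The picture shows the scraper straight ahead of the fingers (eye at 309,112).

```bash
python3 -m jog '[{"slide":[3,3,-0.5],"roll":0},{"slide":[5.5,5,-0.7],"roll":0},{"slide":[9.5,5,-0.7],"roll":0},{"slide":[12.5,5,-0.7],"roll":0},{"slide":[13.5,5,-0.7],"roll":0}]'; python3 -c "
from h import *
go(.4395,.125,.004,28.7)
im=r.camera('wrist');cv2.imwrite('pics/w3.png',im[:,:,::-1])"
```

```text
time: 2.33
ee_pos: [0.4385, 0.12, 0.0019]
eef_rot: [0.363, 0.608, -0.366, 0.603]
ft_force: [-0.3, -0.8, -0.3]
width: 0.0524
t 2.33 tcp [0.4385 0.12   0.0019] jaw 27.9 q7 -0.14 F [-0.3429 -0.8371 -0.2629] w 0.0524 tilt [-0.0087 -0.0002 -1.    ]
slide [-0.21  0.32 -0.39] roll -0.8 (or 179.2)
```

View pics/w3.png

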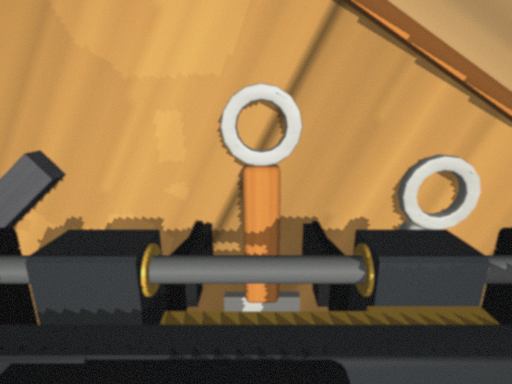

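```bash
python3 -m jog '[{"slide":[-0.1,0.1,-0.4],"roll":0},{"slide":[-0.1,0.1,-0.4],"roll":0},{"slide":[-0.1,0.1,-0.4],"roll":0},{"slide":[-0.1,0.1,-0.4],"roll":0},{"slide":[-0.1,0.1,-0.4],"roll":0}]' 1 45;python3 -m jog '[{"slide":[0,0,0],"roll":0},{"slide":[0,0,0],"roll":0}]';  python3 -c "
from h import *
go(.4395,.125,.15,28.7)"
```

```text
time: 2.8
ee_pos: [0.4384, 0.124, 0.0045]
eef_rot: [0.363, 0.608, -0.366, 0.604]
ft_force: [-0.3, 0.1, 0.0]
width: 0.0267
time: 2.97
ee_pos: [0.439, 0.1239, 0.0051]
eef_rot: [0.364, 0.607, -0.366, 0.604]
ft_force: [-0.1, -0.8, 5.0]
width: 0.0191
t 2.97 tcp [0.439  0.1239 0.0051] jaw 27.9 q7 -0.14 F [-0.1273 -0.8466  4.9791] w 0.0191 tilt [-0.0051 -0.0007 -1.    ]
slide [-14.49   0.03  -0.09] roll -0.8 (or 179.2)
```

```bash
python3 -m jog '[{"slide":[-3,0,0],"roll":0},{"slide":[-6,0,0],"roll":6},{"slide":[-10,0,0],"roll":12},{"slide":[-14,0,0],"roll":18},{"slide":[-17.5,0,0],"roll":25}]';python3 -c "
from h import *
go(.44,.25,.18,-3.2)
im=r.camera('wrist');cv2.imwrite('pics/w4.png',im[:,:,::-1])"
```

```text
time: 3.38
ee_pos: [0.4396, 0.1245, 0.1827]
eef_rot: [0.487, 0.512, -0.489, 0.51]
ft_force: [1.9, -1.0, -0.5]
width: 0.0193
t 3.38 tcp [0.4396 0.1245 0.1827] jaw 2.6 q7 -0.34 F [ 1.9489 -0.9544 -0.4921] w 0.0193 tilt [-0.0041 -0.0005 -1.    ]
slide [  0.26   0.62 -12.54] roll 5.8 (or -174.2)
```

View pics/w4.png

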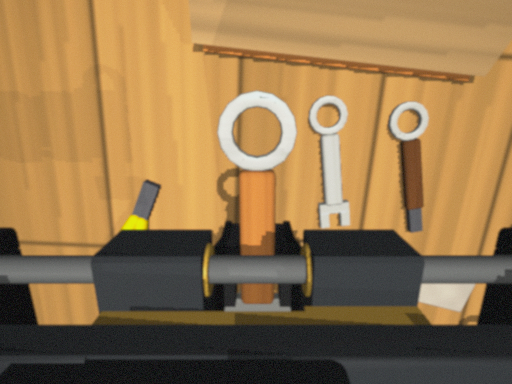

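```bash
cat >> h.py <<'E'
def eyetool(u,v,xt=-.003):
    K,i=info("wrist");T=np.array(i["hand_eye"]); d=T[:3,:3]@np.linalg.solve(K,[u,v,1.]); c=T[:3,3]
    return c+d*(xt-c[0])/d[0]
E
python3 -c "
from h import *
print(eyetool(257.5,130.5), eyetool(257.5,91),eyetool(257.5,170.5))"
```

```text
[-0.003   0.0006 -0.0626] [-0.003   0.0006 -0.082 ] [-0.003   0.0005 -0.0415]
```

```bash
python3 -m jog '[{"slide":[0,0,-4],"roll":3},{"slide":[0,0,-8],"roll":5.8},{"slide":[0,-0.2,-12],"roll":5.8},{"slide":[0,-0.3,-14],"roll":5.8},{"slide":[0,-0.3,-15.5],"roll":5.8}]';python3 -c "
from h import *
go(.4285,.2896,.151,-3.2)
im=r.camera('wrist');cv2.imwrite('pics/w5.png',im[:,:,::-1])
im=r.camera('side');crop(im,130,60,200,150,4,'s5')
im=r.camera('scene');crop(im,250,60,180,140,4,'sc5')"
```

```text
time: 3.85
ee_pos: [0.4328, 0.2834, 0.1889]
eef_rot: [0.516, 0.484, -0.514, 0.485]
ft_force: [-0.6, 0.2, -1.2]
width: 0.0189
t 3.85 tcp [0.4328 0.2834 0.1889] jaw -3.5 q7 -0.88 F [-0.6221  0.1925 -1.2475] w 0.0189 tilt [ 0.0037  0.0013 -1.    ]
slide [ 3.79 -0.48 -0.58] roll -0.3 (or 179.7)
```

View pics/w5.png

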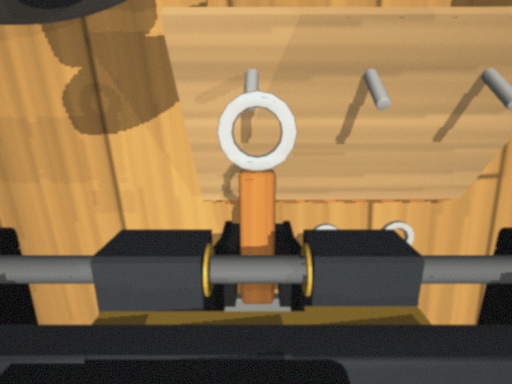

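View pics/s5.png

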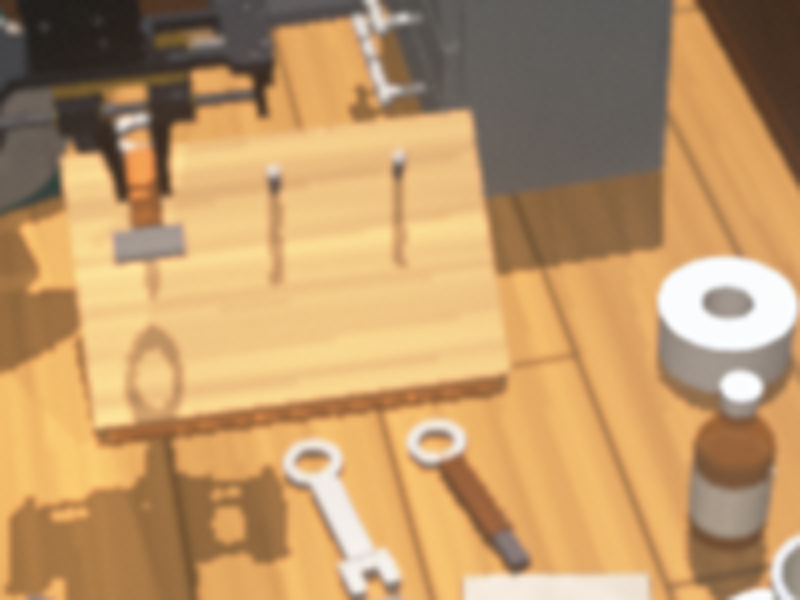

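View pics/sc5.png

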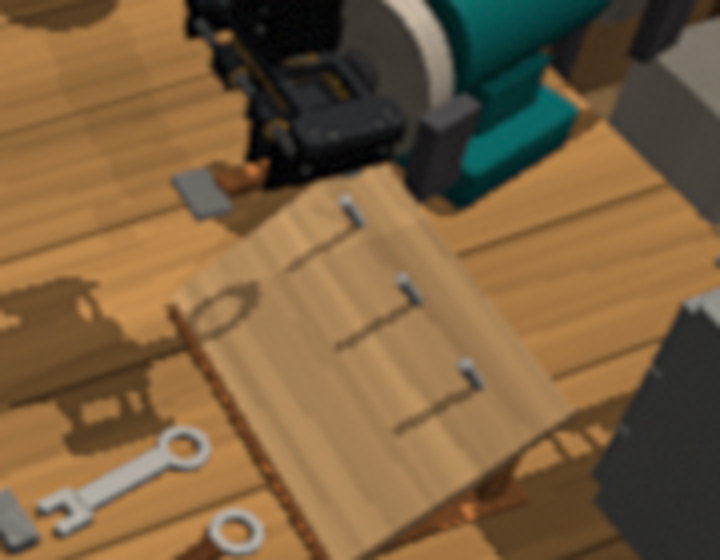

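```bash
python3 -c "
from h import *
P=pose('wrist')
print(onz(P,384,102,.133),onz(P,371,72,.101),onz(P,251,70,.101))
S=pose('scene');D=pose('side')
print(tri(S,(341,76),D,(124,94)),tri(S,(250+450/4,60+110/4),D,(145,80)))
E=proj(P,[.4335,.3645,.133]);print(E,proj(P,[.4342,.3865,.101]),proj(P,[.5243,.3598,.133]))
"
```

```text
[0.5263 0.3529 0.133 ] [0.5281 0.3754 0.101 ] [0.4358 0.3826 0.101 ]
(array([0.3189, 0.4471, 0.1472]), np.float64(0.013768079210537782)) (array([0.3867, 0.4901, 0.1464]), np.float64(0.002055683081904645))
[248.8044  93.3469] [248.5916  64.7627] [381.6477  91.7152]
```

```bash
python3 -m jog '[{"slide":[2,-0.2,-0.3],"roll":0},{"slide":[3,-0.3,-0.3],"roll":0},{"slide":[3.5,-0.3,-0.3],"roll":0},{"slide":[3.5,-0.3,-0.3],"roll":0}]';python3 -c "
from h import *
go(.430,.2862,.151,-3.2)
im=r.camera('wrist');crop(im,140,20,240,180,3.3,'w6')
im=r.camera('side');crop(im,130,60,120,90,6,'s6')"
```

```text
time: 4.33
ee_pos: [0.4304, 0.283, 0.1524]
eef_rot: [0.516, 0.483, -0.516, 0.484]
ft_force: [0.3, -0.3, -1.1]
width: 0.019
t 4.33 tcp [0.4304 0.283  0.1524] jaw -3.7 q7 -0.91 F [ 0.2507 -0.2809 -1.0868] w 0.0190 tilt [ 0.0012 -0.0009 -1.    ]
slide [ 0.14 -0.06 -0.32] roll -0.5 (or 179.5)
```

View pics/w6.png

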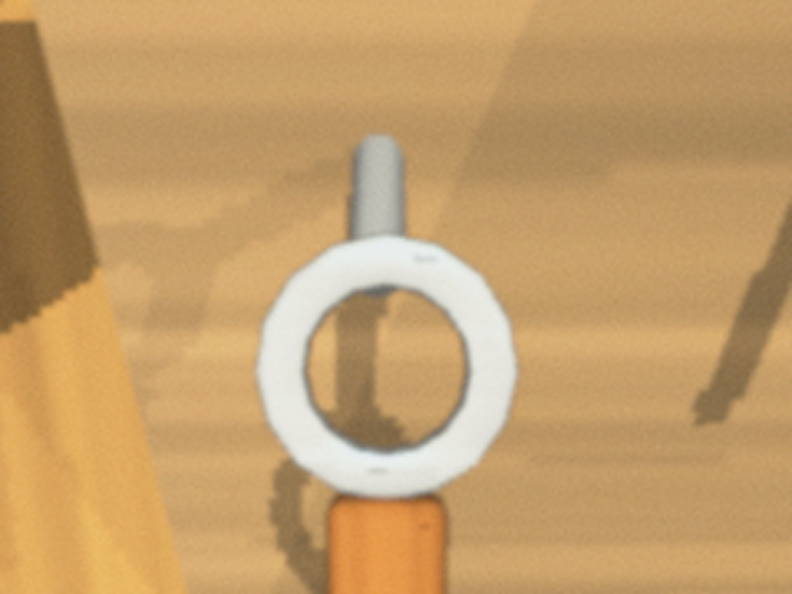

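View pics/s6.png

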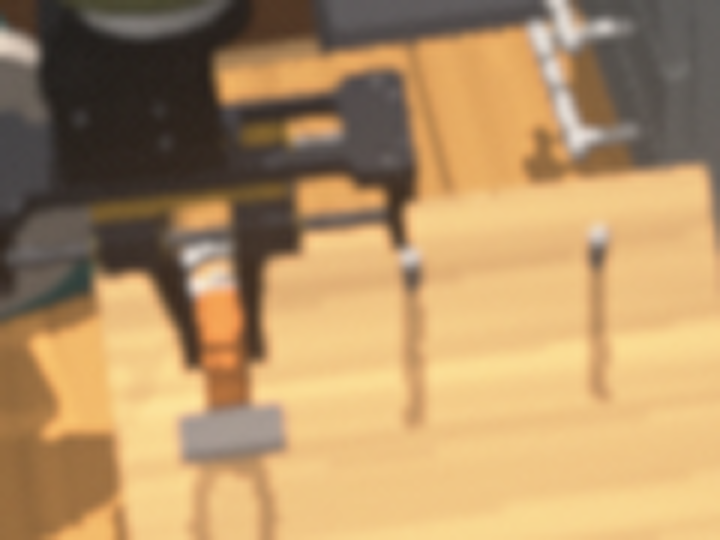

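```bash
python3 -c "
from h import *
P=pose('wrist')
print(onz(P,254.2,102,.133),onz(P,255.2,66,.101),onz(P,257.3,131.2,.1553))
"
```

```text
[0.4347 0.3608 0.133 ] [0.4367 0.3838 0.101 ] [0.4354 0.3459 0.1553]
```

```bash
python3 -m jog '[{"slide":[0,0,-0.2],"roll":-0.5},{"slide":[0.6,0,-0.6],"roll":-0.5},{"slide":[1.2,0,-1.05],"roll":-0.5},{"slide":[1.8,0,-1.45],"roll":-0.5},{"slide":[2,0,-1.6],"roll":-0.5}]';python3 -c "
from h import *
go(.431,.3117,.1152,-3.2)
im=r.camera('wrist');crop(im,140,20,240,180,3.3,'w7')"
```

```text
time: 4.85
ee_pos: [0.4315, 0.3005, 0.1327]
eef_rot: [0.514, 0.486, -0.513, 0.487]
ft_force: [0.4, -1.0, -1.6]
width: 0.0193
t 4.85 tcp [0.4315 0.3005 0.1327] jaw -3.1 q7 -0.96 F [ 0.4197 -0.9787 -1.5818] w 0.0193 tilt [ 0.0018  0.0003 -1.    ]
slide [ 1.75 -0.12 -1.11] roll 0.1 (or -179.9)
```

View pics/w7.png

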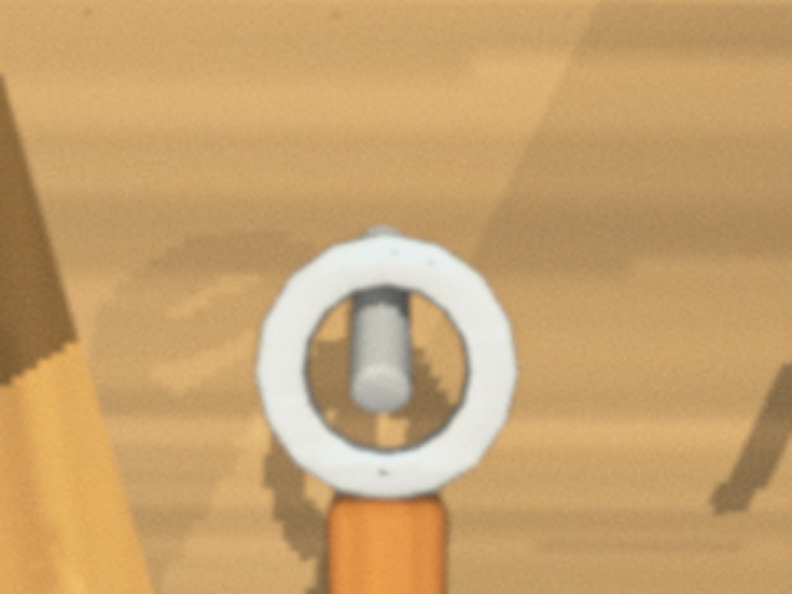

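```bash
python3 -m jog '[{"slide":[0.5,0,-0.3],"roll":0},{"slide":[1,0,-0.65],"roll":0},{"slide":[1.4,0,-0.9],"roll":0},{"slide":[1.75,0,-1.1],"roll":0},{"slide":[1.75,0,-1.1],"roll":0}]';python3 -c "
from h import *
go(.431,.3117,.1152,-3.2)
im=r.camera('wrist');crop(im,140,20,240,180,3.3,'w8')"
```

```text
time: 5.32
ee_pos: [0.4319, 0.3108, 0.1143]
eef_rot: [-0.513, -0.486, 0.514, -0.487]
ft_force: [-0.7, -4.4, 2.1]
width: 0.0196
t 5.32 tcp [0.4319 0.3108 0.1143] jaw -3.1 q7 -1.00 F [-0.6695 -4.3621  2.1112] w 0.0196 tilt [ 0.0004 -0.0015 -1.    ]
slide [-0.09 -0.09 -0.08] roll 0.1 (or -179.9)
```

View pics/w8.png

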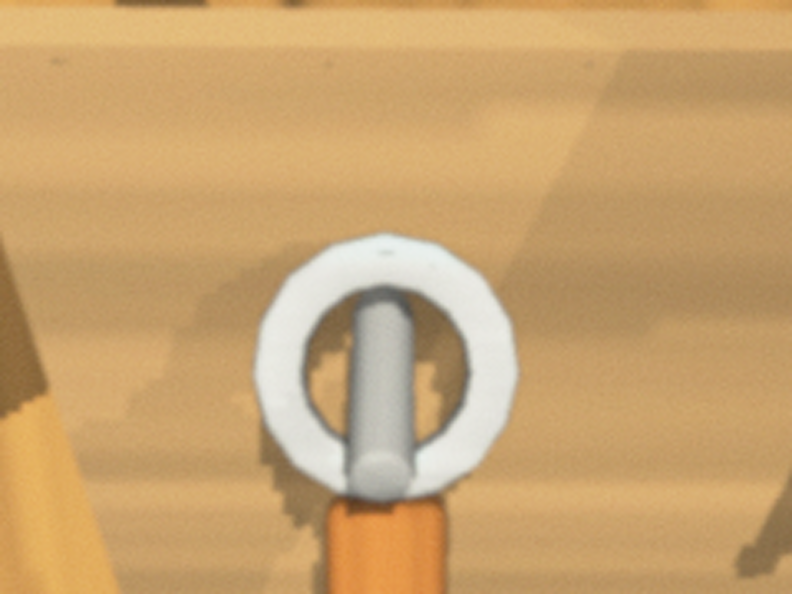

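```bash
python3 -m jog '[{"slide":[0,0,0],"roll":0},{"slide":[0,0,0],"roll":0},{"slide":[0,0,0],"roll":0},{"slide":[0,0,0],"roll":0},{"slide":[0,0,0],"roll":0}]' 0.5;python3 -m jog '[{"slide":[-2,0,0],"roll":0},{"slide":[-5,0,0.5],"roll":0},{"slide":[-7,0,2],"roll":0},{"slide":[-7,0,5],"roll":0},{"slide":[-7,0,7],"roll":0}]';python3 -c "
from h import *
go(.52,.131,.1,8.7)
im=r.camera('wrist');cv2.imwrite('pics/w9.png',im[:,:,::-1])
im=r.camera('side');crop(im,130,60,200,150,4,'s9')"
```

```text
time: 5.78
ee_pos: [0.432, 0.3111, 0.1149]
eef_rot: [0.513, 0.486, -0.513, 0.487]
ft_force: [0.3, 0.3, -0.0]
width: 0.0407
time: 6.2
ee_pos: [0.4286, 0.2405, 0.186]
eef_rot: [0.514, 0.486, -0.512, 0.487]
ft_force: [0.6, -0.6, 0.1]
width: 0.0436
t 6.20 tcp [0.4286 0.2405 0.186 ] jaw -3.1 q7 -0.76 F [ 0.6493 -0.6151  0.0951] w 0.0436 tilt [ 0.003  -0.0003 -1.    ]
slide [ 8.64  9.69 10.44] roll -11.8 (or 168.2)
```

View pics/w9.png

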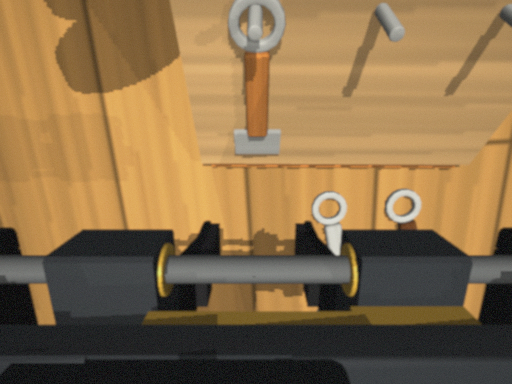

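View pics/s9.png

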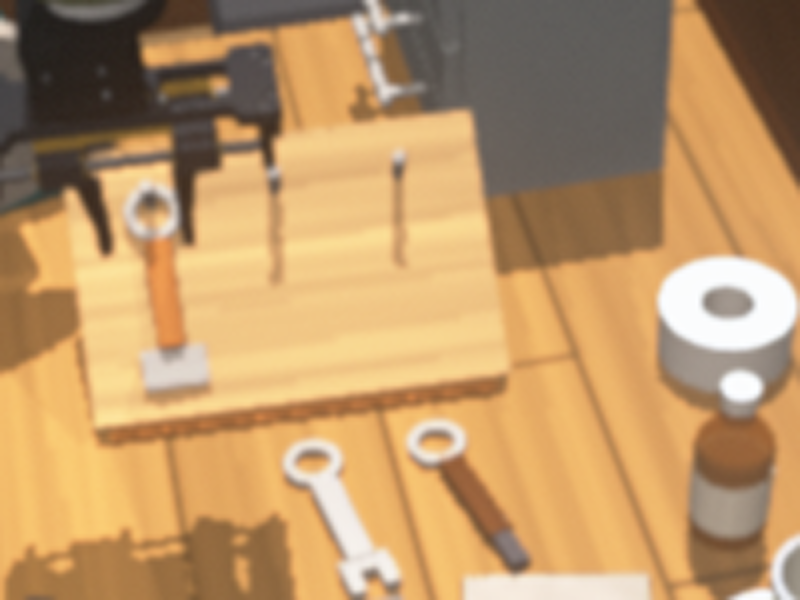

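```bash
python3 -m jog '[{"slide":[0,2.6,3],"roll":-4},{"slide":[1,5.3,5.7],"roll":-8},{"slide":[4,8,8.5],"roll":-11.8},{"slide":[7,9.7,10.4],"roll":-11.8},{"slide":[7.5,9.7,10.4],"roll":-11.8}]' 0.4;python3 -c "
from h import *
go(.52,.131,.005,8.7)
im=r.camera('wrist');cv2.imwrite('pics/w10.png',im[:,:,::-1])"
```

```text
time: 6.72
ee_pos: [0.5211, 0.1228, 0.1062]
eef_rot: [0.462, 0.534, -0.465, 0.535]
ft_force: [-2.0, -0.9, -1.3]
width: 0.0522
t 6.72 tcp [0.5211 0.1228 0.1062] jaw 8.1 q7 -0.40 F [-2.0432 -0.9153 -1.29  ] w 0.0522 tilt [-0.0017 -0.0046 -1.    ]
slide [10.12  0.03 -0.87] roll -0.6 (or 179.4)
```

View pics/w10.png

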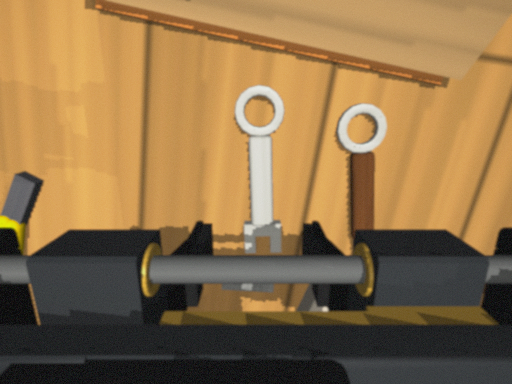

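```bash
python3 -c "
from h import *
P=pose('wrist')
e,m=tool(P,(260,111),(262,215)); tool(P,(362,129),(362,215))
go(m[0],m[1]+.001,.005,None)"
```

```text
eye [0.5122 0.1946 0.008 ] mid [0.5224 0.1334] dir 99.4 jaw 9.4
eye [0.5995 0.1923 0.008 ] mid [0.613  0.1318] dir 102.6 jaw 12.6
t 6.77 tcp [0.5196 0.1249 0.1062] jaw 8.2 q7 -0.40 F [-0.8476  0.0223 -0.6398] w 0.0516 tilt [-0.0033 -0.0035 -1.    ]
slide [10.11  0.45 -0.93]
```

```bash
python3 -m jog '[{"slide":[3,0.3,-0.9],"roll":-1},{"slide":[7,0.3,-0.9],"roll":-1},{"slide":[10.1,0.3,-0.9],"roll":-1},{"slide":[10.1,0.3,-0.9],"roll":-1},{"slide":[10.1,0.3,-0.9],"roll":-1}]'; python3 -m jog '[{"slide":[0,0,0],"roll":0},{"slide":[0,0,0],"roll":0},{"slide":[0,0,0],"roll":0},{"slide":[0,0,0],"roll":0},{"slide":[0,0,0],"roll":0}]' 1 45; python3 -m jog '[{"slide":[0,0,0],"roll":0},{"slide":[0,0,0],"roll":0}]';python3 -c "
from h import *
go(.5225,.245,.185,-3.2)"
```

```text
time: 7.18
ee_pos: [0.5204, 0.136, 0.005]
eef_rot: [0.456, 0.54, -0.459, 0.538]
ft_force: [0.3, -0.6, 0.7]
width: 0.0521
time: 7.6
ee_pos: [0.5206, 0.136, 0.0055]
eef_rot: [0.456, 0.539, -0.459, 0.538]
ft_force: [-0.6, -0.4, -0.2]
width: 0.027
time: 7.77
ee_pos: [0.5207, 0.1359, 0.0056]
eef_rot: [0.456, 0.539, -0.459, 0.538]
ft_force: [-0.6, -0.1, 0.9]
width: 0.0193
t 7.77 tcp [0.5207 0.1359 0.0056] jaw 9.3 q7 -0.50 F [-0.6477 -0.0807  0.9378] w 0.0193 tilt [-0.0034 -0.0024 -1.    ]
slide [-17.96   1.87 -10.71] roll 12.5 (or -167.5)
```

```bash
python3 -m jog '[{"slide":[-3,0,0],"roll":0},{"slide":[-7,0,0],"roll":0},{"slide":[-11,0,0],"roll":4},{"slide":[-15,0.5,-1.5],"roll":9},{"slide":[-18,1,-4],"roll":12.5}]';  python3 -m jog '[{"slide":[0,0,-4],"roll":0},{"slide":[0,0,-7.5],"roll":0},{"slide":[0,0,-9],"roll":0},{"slide":[0,0,-9],"roll":0}]';python3 -c "
from h import *
go(.521,.280,.155,-3.2)
im=r.camera('wrist');cv2.imwrite('pics/w11.png',im[:,:,::-1])"
```

```text
time: 8.18
ee_pos: [0.5258, 0.175, 0.1884]
eef_rot: [-0.515, -0.483, 0.517, -0.484]
ft_force: [1.7, 0.5, -2.3]
width: 0.0187
time: 8.52
ee_pos: [0.5301, 0.2695, 0.188]
eef_rot: [-0.514, -0.485, 0.516, -0.485]
ft_force: [-0.9, -0.1, -1.0]
width: 0.0192
t 8.52 tcp [0.5301 0.2695 0.188 ] jaw -3.4 q7 -0.83 F [-0.9045 -0.0982 -0.9651] w 0.0192 tilt [-0.0025 -0.0013 -1.    ]
slide [ 3.3  -0.96 -1.  ] roll -0.2 (or 179.8)
```

View pics/w11.png

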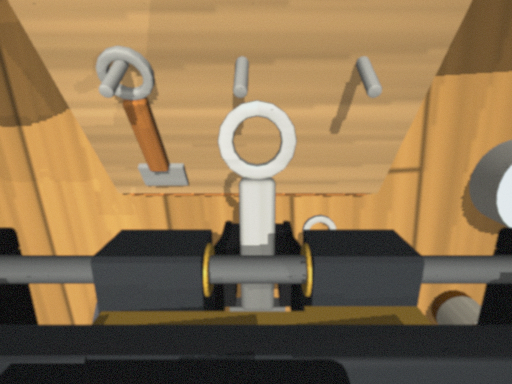

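```bash
python3 -c "
from h import *
P=pose('wrist')
e=eyetool(257.3,139.7); print(e)
tip=onz(P,240.5,90.5,.133);print(tip,onz(P,243,63,.101),onz(P,370,89,.133),onz(P,363,64,.101))
R=yaw()
for s in (55,40,28,16):
    a=np.array([tip[0],tip[1],.133])+(s-40)/1000*np.array([-.0558*.574,-.9984*.574,.819])
    t=a-R@np.array([.001,e[1],e[2]]); print(s,a,'TCP',t,'slide',R.T@(t-r.read_state()['ee_pos'])*100)
"
```

```text
[-0.003   0.0004 -0.0579]
[0.5249 0.352  0.133 ] [0.5268 0.3731 0.101 ] [0.6126 0.3474 0.133 ] [0.6179 0.3666 0.101 ]
55 [0.5244 0.3434 0.1453] TCP [0.5205 0.2856 0.1465] slide [ 4.1209 -1.1235 -1.817 ]
40 [0.5249 0.352  0.133 ] TCP [0.5209 0.2942 0.1342] slide [ 5.3468 -1.1256 -2.6817]
28 [0.5253 0.3589 0.1232] TCP [0.5213 0.3011 0.1244] slide [ 6.3275 -1.1274 -3.3735]
16 [0.5257 0.3657 0.1133] TCP [0.5217 0.308  0.1145] slide [ 7.3082 -1.1291 -4.0653]
```

```bash
python3 -m jog '[{"slide":[1.5,-0.6,-1],"roll":0},{"slide":[2.8,-1.1,-1.7],"roll":0},{"slide":[3.5,-1.1,-1.7],"roll":0},{"slide":[3.5,-1.1,-1.7],"roll":0}]';python3 -c "
from h import *
go(.5205,.285,.152,-3.2)
im=r.camera('wrist');crop(im,140,20,240,180,3.3,'w12')"
```

```text
time: 8.9
ee_pos: [0.5197, 0.2831, 0.1505]
eef_rot: [-0.513, -0.484, 0.518, -0.484]
ft_force: [-0.4, -0.4, -1.9]
width: 0.0192
t 8.90 tcp [0.5197 0.2831 0.1505] jaw -3.5 q7 -0.88 F [-0.3556 -0.4147 -1.8623] w 0.0192 tilt [-0.0056 -0.005  -1.    ]
slide [-0.15  0.07 -0.19] roll -0.3 (or 179.7)
```

View pics/w12.png

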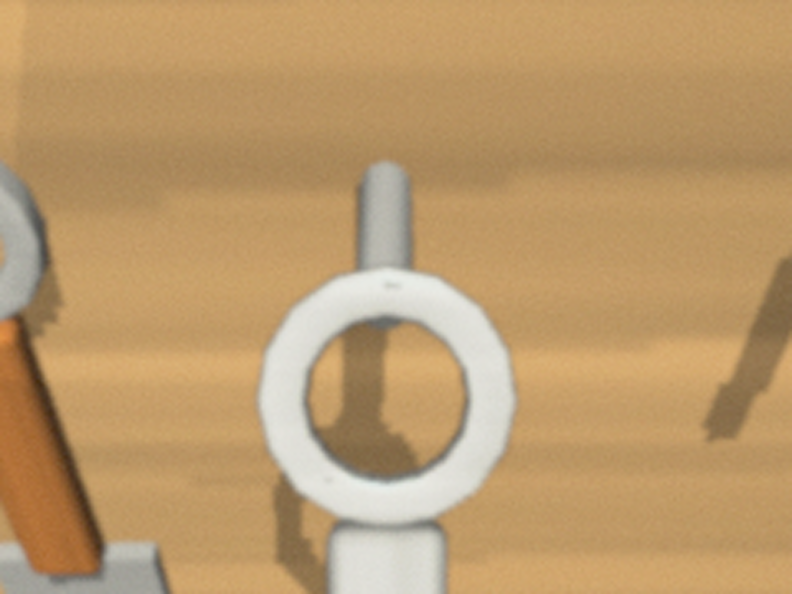

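```bash
python3 -m jog '[{"slide":[0,0,-0.25],"roll":0},{"slide":[0.6,0,-0.65],"roll":0},{"slide":[1.2,0,-1.1],"roll":0},{"slide":[1.8,0,-1.5],"roll":0},{"slide":[1.8,0,-1.5],"roll":0}]';python3 -c "
from h import *
go(.5213,.310,.115,-3.2)
im=r.camera('wrist');crop(im,140,20,240,180,3.3,'w13')"
```

```text
time: 9.37
ee_pos: [0.5205, 0.2987, 0.1321]
eef_rot: [-0.512, -0.485, 0.518, -0.484]
ft_force: [-1.0, -0.4, -2.4]
width: 0.0189
t 9.37 tcp [0.5205 0.2987 0.1321] jaw -3.5 q7 -0.92 F [-1.0007 -0.3912 -2.3506] w 0.0189 tilt [-0.006  -0.0046 -1.    ]
slide [ 1.71  0.02 -1.14] roll -0.3 (or 179.7)
```

View pics/w13.png

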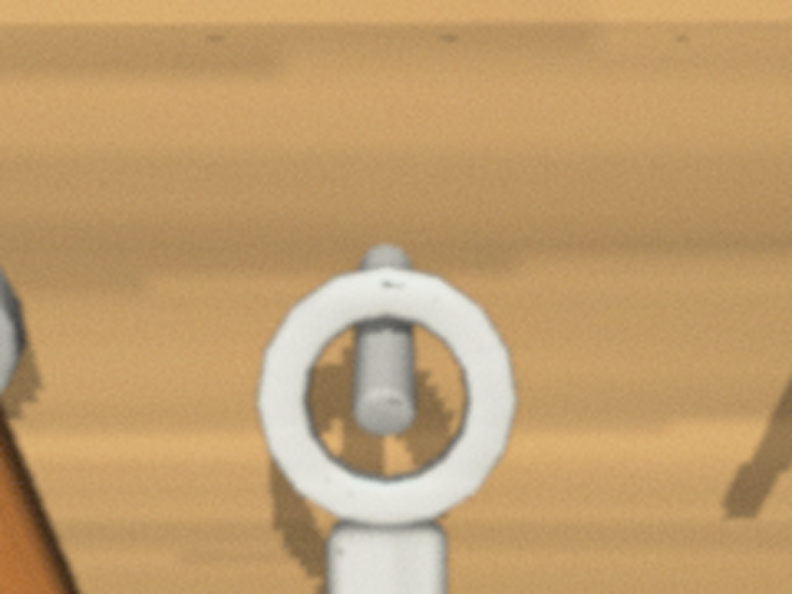

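```bash
python3 -m jog '[{"slide":[0.5,0,-0.35],"roll":0},{"slide":[1,0,-0.7],"roll":0},{"slide":[1.4,0,-0.95],"roll":0},{"slide":[1.7,0,-1.15],"roll":0},{"slide":[1.7,0,-1.15],"roll":0}]';python3 -m jog '[{"slide":[0,0,0],"roll":0},{"slide":[0,0,0],"roll":0},{"slide":[0,0,0],"roll":0},{"slide":[0,0,0],"roll":0},{"slide":[0,0,0],"roll":0}]' 0.5;python3 -m jog '[{"slide":[-2,0,0],"roll":0},{"slide":[-5,0,0.5],"roll":0},{"slide":[-7,0,2],"roll":0},{"slide":[-7,0,5],"roll":0},{"slide":[-7,0,7],"roll":0}]';python3 -c "
from h import *
go(.613,.132,.1,13)
im=r.camera('wrist');cv2.imwrite('pics/w14.png',im[:,:,::-1])"
```

```text
time: 9.83
ee_pos: [0.5212, 0.3091, 0.1148]
eef_rot: [-0.512, -0.484, 0.518, -0.484]
ft_force: [-1.5, -3.3, 1.3]
width: 0.0192
time: 10.25
ee_pos: [0.5213, 0.3094, 0.1151]
eef_rot: [-0.512, -0.484, 0.518, -0.484]
ft_force: [0.2, 0.0, 0.8]
width: 0.0404
time: 10.67
ee_pos: [0.518, 0.239, 0.187]
eef_rot: [-0.513, -0.484, 0.517, -0.485]
ft_force: [1.1, -0.7, -0.7]
width: 0.0433
t 10.67 tcp [0.518 0.239 0.187] jaw -3.5 q7 -0.78 F [ 1.0928 -0.7479 -0.6635] w 0.0433 tilt [-0.0038 -0.0054 -1.    ]
slide [ 8.72 10.17 10.05] roll -16.5 (or 163.5)
```

View pics/w14.png

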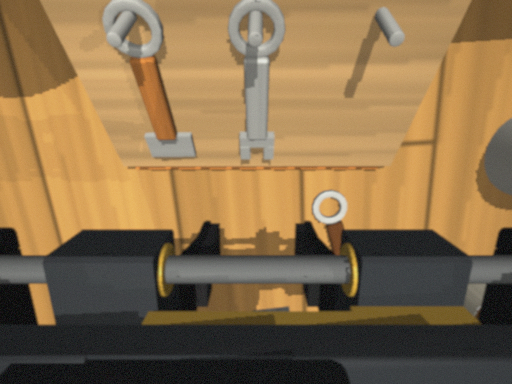

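```bash
python3 -c "
from h import *
S=pose('scene');D=pose('side')
print(tri(S,(307.5,232),D,(315,157)))
P=pose('wrist');tool(P,(330,207),(335,235))"
```

```text
(array([0.7757, 0.0709, 0.1298]), np.float64(0.005714416364220955))
eye [0.6018 0.1861 0.008 ] mid [0.6108 0.1248] dir 98.4 jaw 8.4
```

```bash
python3 -m jog '[{"slide":[0,2.6,2.7],"roll":-5},{"slide":[1,5.3,5.5],"roll":-10},{"slide":[4,8,8.2],"roll":-15},{"slide":[7,9.9,9.9],"roll":-15.5},{"slide":[8,9.9,9.9],"roll":-15.5}]' 0.4;python3 -c "
from h import *
im=r.camera('wrist');cv2.imwrite('pics/w15.png',im[:,:,::-1])
go(.613,.132,.005,12.5)"
```

```text
time: 11.13
ee_pos: [0.6125, 0.1215, 0.1022]
eef_rot: [0.443, 0.546, -0.453, 0.547]
ft_force: [-0.4, -0.7, -0.0]
width: 0.0521
t 11.18 tcp [0.6102 0.1236 0.1008] jaw 11.4 q7 -0.36 F [-1.4255 -0.8756 -2.1646] w 0.0517 tilt [-0.0109 -0.0105 -0.9999]
slide [ 9.57  0.56 -0.85] roll -1.1 (or 178.9)
```

View pics/w15.png

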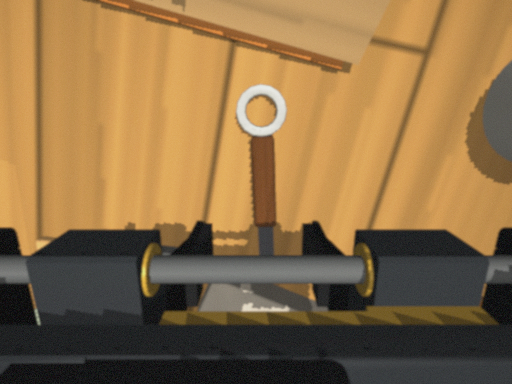

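```bash
python3 -c "
from h import *
P=pose('wrist');e,m=tool(P,(261,111),(263.5,218));go(m[0],m[1]-.001,.005,12.5)"
```

```text
eye [0.599  0.1924 0.008 ] mid [0.6129 0.132 ] dir 102.9 jaw 12.9
t 11.18 tcp [0.6102 0.1236 0.1008] jaw 11.4 q7 -0.36 F [-1.4255 -0.8756 -2.1646] w 0.0517 tilt [-0.0109 -0.0105 -0.9999]
slide [ 9.57  0.53 -0.75] roll -1.1 (or 178.9)
```

```bash
python3 -m jog '[{"slide":[3,0.4,-0.7],"roll":-1},{"slide":[7,0.4,-0.7],"roll":-1.3},{"slide":[9.5,0.4,-0.7],"roll":-1.3},{"slide":[9.5,0.4,-0.7],"roll":-1.3},{"slide":[9.5,0.4,-0.7],"roll":-1.3}]'; python3 -m jog '[{"slide":[0,0,0],"roll":0},{"slide":[0,0,0],"roll":0},{"slide":[0,0,0],"roll":0},{"slide":[0,0,0],"roll":0},{"slide":[0,0,0],"roll":0}]' 1 45; python3 -m jog '[{"slide":[0,0,0],"roll":0},{"slide":[0,0,0],"roll":0}]';python3 -c "
from h import *
go(.613,.26,.185,-3.2)"
```

```text
time: 11.6
ee_pos: [0.6111, 0.1317, 0.0057]
eef_rot: [0.436, 0.554, -0.447, 0.551]
ft_force: [1.1, -0.2, 0.6]
width: 0.0524
time: 12.02
ee_pos: [0.6113, 0.1318, 0.0062]
eef_rot: [0.436, 0.553, -0.447, 0.551]
ft_force: [1.5, -0.0, 0.2]
width: 0.0266
time: 12.18
ee_pos: [0.6114, 0.1317, 0.0064]
eef_rot: [0.436, 0.553, -0.447, 0.552]
ft_force: [-0.7, -0.3, 1.7]
width: 0.0194
t 12.18 tcp [0.6114 0.1317 0.0064] jaw 12.7 q7 -0.41 F [-0.6566 -0.3248  1.7455] w 0.0194 tilt [-0.0108 -0.0097 -0.9999]
slide [-17.98   2.76 -12.35] roll 15.9 (or -164.1)
```

```bash
python3 -m jog '[{"slide":[-3,0,0],"roll":0},{"slide":[-7,0,0],"roll":3},{"slide":[-11,0.3,-0.5],"roll":8},{"slide":[-15,1,-2],"roll":13},{"slide":[-18,1.5,-5],"roll":16}]';  python3 -m jog '[{"slide":[0,0,-4],"roll":0},{"slide":[0,-0.2,-7],"roll":0},{"slide":[0,-0.4,-8.5],"roll":0},{"slide":[0,-0.5,-8.5],"roll":0}]';python3 -c "
from h import *
go(.611,.279,.152,-3.2)
im=r.camera('wrist');cv2.imwrite('pics/w16.png',im[:,:,::-1])"
```

```text
time: 12.6
ee_pos: [0.619, 0.1804, 0.1874]
eef_rot: [-0.512, -0.482, 0.521, -0.484]
ft_force: [1.6, -0.3, -1.1]
width: 0.0193
time: 12.93
ee_pos: [0.6177, 0.2708, 0.1861]
eef_rot: [-0.511, -0.484, 0.52, -0.484]
ft_force: [-0.5, 0.8, -0.5]
width: 0.0187
t 12.93 tcp [0.6177 0.2708 0.1861] jaw -3.5 q7 -0.79 F [-0.5074  0.8436 -0.5352] w 0.0187 tilt [-0.0095 -0.0087 -0.9999]
slide [ 3.41 -0.68 -0.81] roll -0.3 (or 179.7)
```

View pics/w16.png

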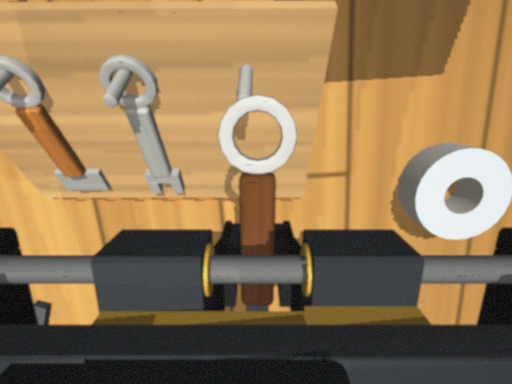

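```bash
python3 -m jog '[{"slide":[1.5,-0.5,-0.4],"roll":0},{"slide":[2.8,-0.7,-0.7],"roll":0},{"slide":[3.5,-0.7,-0.7],"roll":0},{"slide":[3.5,-0.7,-0.7],"roll":0}]';python3 -c "
from h import *
go(.610,.2775,.151,-3.2)
im=r.camera('wrist');crop(im,140,20,240,180,3.3,'w17')"
```

```text
time: 13.32
ee_pos: [0.6109, 0.2732, 0.1485]
eef_rot: [-0.51, -0.483, 0.522, -0.484]
ft_force: [0.2, -0.5, -1.2]
width: 0.0191
t 13.32 tcp [0.6109 0.2732 0.1485] jaw -3.7 q7 -0.81 F [ 0.1824 -0.5438 -1.2156] w 0.0191 tilt [-0.0123 -0.0126 -0.9998]
slide [-0.25 -0.12 -0.42] roll -0.5 (or 179.5)
```

View pics/w17.png

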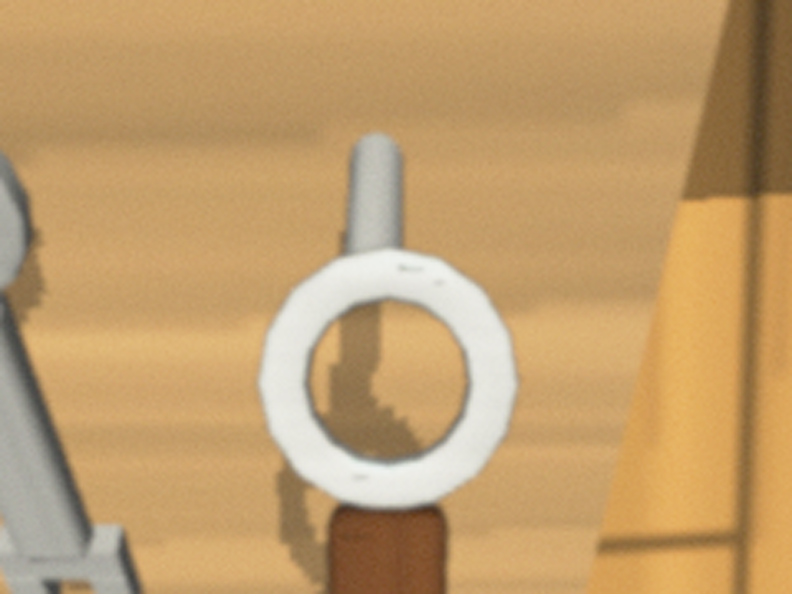

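```bash
python3 -m jog '[{"slide":[0,-0.15,-0.5],"roll":0},{"slide":[0.4,-0.15,-0.8],"roll":0},{"slide":[1,-0.15,-1.2],"roll":0},{"slide":[1.6,-0.15,-1.6],"roll":0},{"slide":[1.6,-0.15,-1.6],"roll":0}]';python3 -c "
from h import *
go(.6112,.304,.115,-3.2)
im=r.camera('wrist');crop(im,140,20,240,180,3.3,'w18')"
```

```text
time: 13.78
ee_pos: [0.61, 0.2903, 0.132]
eef_rot: [-0.509, -0.484, 0.522, -0.484]
ft_force: [-1.2, 0.0, -2.5]
width: 0.0189
t 13.78 tcp [0.61   0.2903 0.132 ] jaw -3.6 q7 -0.84 F [-1.1791  0.0039 -2.5285] w 0.0189 tilt [-0.0129 -0.0121 -0.9998]
slide [ 1.68  0.06 -1.4 ] roll -0.4 (or 179.6)
```

View pics/w18.png

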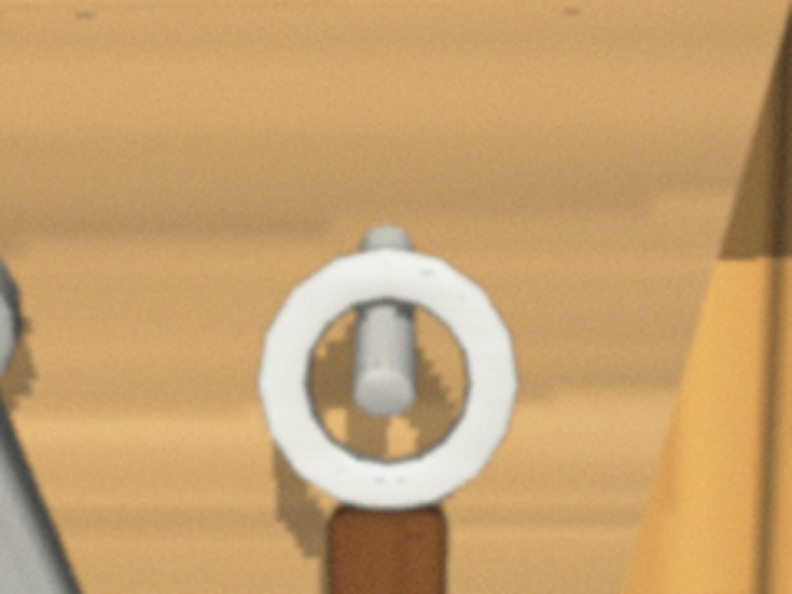

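```bash
python3 -m jog '[{"slide":[0.5,0,-0.35],"roll":0},{"slide":[1,0,-0.7],"roll":0},{"slide":[1.4,0,-1],"roll":0},{"slide":[1.65,0,-1.2],"roll":0},{"slide":[1.65,0,-1.2],"roll":0}]';python3 -m jog '[{"slide":[0,0,0],"roll":0},{"slide":[0,0,0],"roll":0},{"slide":[0,0,0],"roll":0},{"slide":[0,0,0],"roll":0},{"slide":[0,0,0],"roll":0}]' 0.5;python3 -m jog '[{"slide":[-2,0,0],"roll":0},{"slide":[-5,0,0.5],"roll":0},{"slide":[-7,0,2],"roll":0},{"slide":[-7,0,5],"roll":0},{"slide":[-7,0,7],"roll":0}]';python3 -c "
from h import *
go(.61,.05,.2,50)
im=r.camera('wrist');cv2.imwrite('pics/w19.png',im[:,:,::-1])"
```

```text
time: 14.25
ee_pos: [0.6108, 0.3007, 0.1151]
eef_rot: [-0.509, -0.483, 0.523, -0.484]
ft_force: [-0.6, -4.5, 1.6]
width: 0.019
time: 14.67
ee_pos: [0.6107, 0.301, 0.1153]
eef_rot: [-0.509, -0.483, 0.523, -0.484]
ft_force: [-0.5, 0.0, -0.2]
width: 0.0411
time: 15.08
ee_pos: [0.6078, 0.2312, 0.188]
eef_rot: [-0.51, -0.483, 0.522, -0.485]
ft_force: [0.1, -1.3, -1.5]
width: 0.0438
t 15.08 tcp [0.6078 0.2312 0.188 ] jaw -3.7 q7 -0.74 F [ 0.0851 -1.2854 -1.4661] w 0.0438 tilt [-0.0104 -0.0135 -0.9999]
slide [-0.96  1.37 18.08] roll -53.7 (or 126.3)
```

View pics/w19.png

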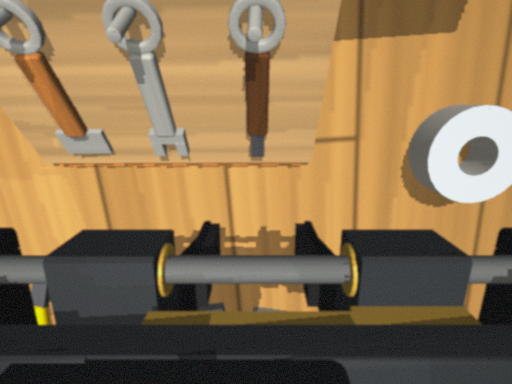

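```bash
python3 -m jog '[{"slide":[-1,0,4],"roll":-6},{"slide":[-1,0,8],"roll":-12},{"slide":[-1,0.5,12],"roll":-14},{"slide":[-1,1,16],"roll":-14},{"slide":[-1,1.5,19],"roll":-14}]' 0.1;python3 -c "
from h import *
im=r.camera('scene');crop(im,80,80,330,240,2.4,'sc20')
im=r.camera('side');crop(im,110,70,270,200,2.9,'s20')
go(.6425,.0055,.1,77)"
```

```text
time: 15.55
ee_pos: [0.6108, 0.0316, 0.2005]
eef_rot: [0.448, 0.54, -0.462, 0.542]
ft_force: [1.4, 0.0, -0.7]
width: 0.0689
t 15.65 tcp [0.6117 0.0279 0.2   ] jaw 9.5 q7 -0.19 F [-0.4693  0.0913 -0.1017] w 0.0747 tilt [-0.0112 -0.0198 -0.9997]
slide [10.01  2.81  2.53] roll -67.5 (or 112.5)
```

View pics/sc20.png

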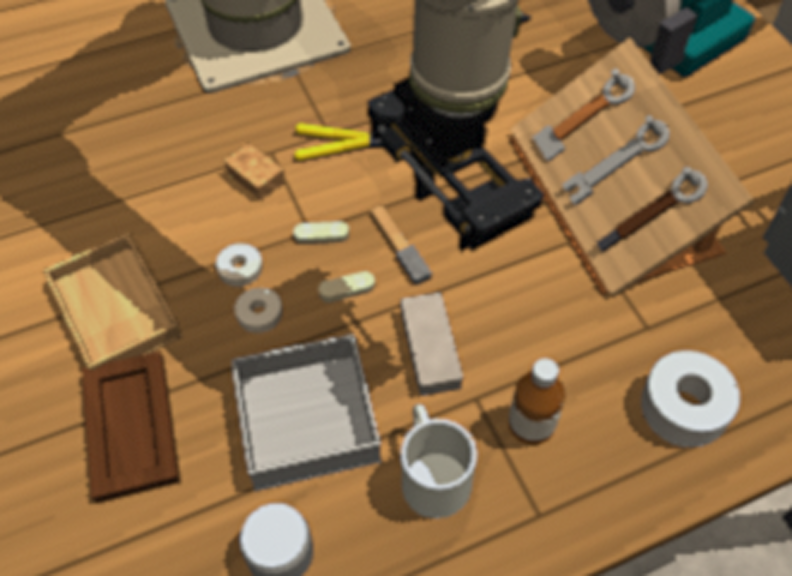

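View pics/s20.png

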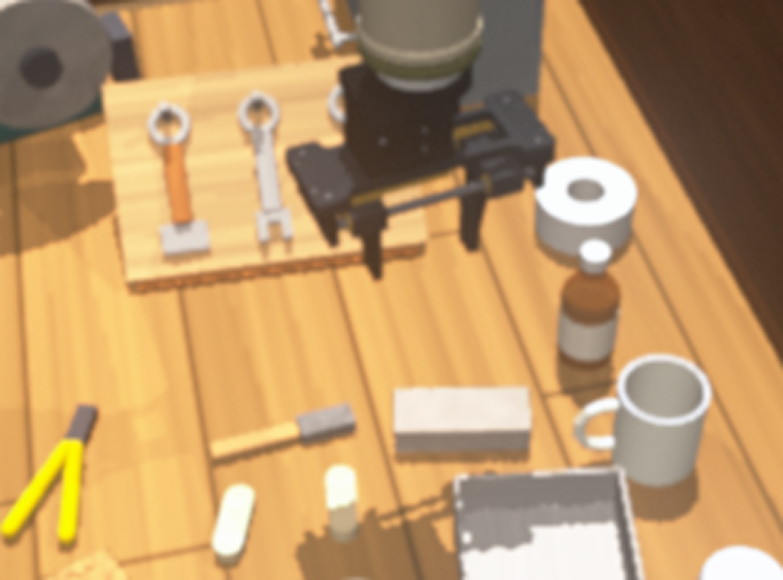

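```bash
python3 -m jog '[{"slide":[1,0.6,0.5],"roll":-7},{"slide":[2,1.2,1],"roll":-14},{"slide":[3,1.8,1.5],"roll":-21},{"slide":[4,2.3,2],"roll":-28},{"slide":[5,2.8,2.5],"roll":-35}]' 0;python3 -m jog '[{"slide":[0,0,0],"roll":-7},{"slide":[1,0,0],"roll":-14},{"slide":[2,0,0],"roll":-21},{"slide":[3,0,0],"roll":-28},{"slide":[3,0,0],"roll":-32.5}]';python3 -c "
from h import *
im=r.camera('wrist');cv2.imwrite('pics/w21.png',im[:,:,::-1])
go(.6425,.0055,.014,77)"
```

```text
time: 16.07
ee_pos: [0.6432, 0.0075, 0.1497]
eef_rot: [0.264, 0.654, -0.279, 0.652]
ft_force: [0.9, 0.1, 0.0]
width: 0.0867
time: 16.48
ee_pos: [0.642, 0.0074, 0.1177]
eef_rot: [0.068, 0.707, -0.083, 0.699]
ft_force: [-1.3, -0.8, 0.1]
width: 0.0868
t 16.53 tcp [0.6423 0.0074 0.1185] jaw 78.0 q7 0.92 F [-0.1869 -0.2603  0.2166] w 0.0869 tilt [-0.0127 -0.019  -0.9997]
slide [10.45  0.04  0.15] roll 1.0 (or -179.0)
```

View pics/w21.png

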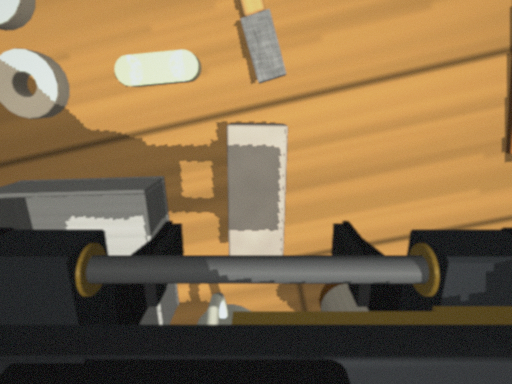

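```bash
python3 -c "
from h import *
P=pose('wrist')
a=[onz(P,u,v,.03) for u,v in((228,124.5),(287,124.5),(229,255),(283,255))]
print(*a); m=(a[0]+a[1])/2; n=(a[2]+a[3])/2; d=n-m; d/=np.linalg.norm(d); print(np.degrees(np.arctan2(d[1],d[0])), 'ctr', m+.06*d, np.linalg.norm(a[0]-a[1]),np.degrees(np.arctan2(*(a[1]-a[0])[1::-1])))"
```

```text
[ 0.5787 -0.0044  0.03  ] [0.5886 0.0424 0.03  ] [ 0.6925 -0.0309  0.03  ] [0.7024 0.0174 0.03  ]
-12.7484751635116 ctr [0.6422 0.0058 0.03  ] 0.04784725334178543 77.97002560753495
```

```bash
python3 -m jog '[{"slide":[3,0,0.1],"roll":0.5},{"slide":[7,0,0.1],"roll":0.5},{"slide":[10,0,0.1],"roll":0.5},{"slide":[10.4,0,0.1],"roll":0.5},{"slide":[10.4,0,0.1],"roll":0.5}]'; python3 -m jog '[{"slide":[0,0,0],"roll":0},{"slide":[0,0,0],"roll":0},{"slide":[0,0,0],"roll":0},{"slide":[0,0,0],"roll":0},{"slide":[0,0,0],"roll":0}]' 1 60; python3 -m jog '[{"slide":[0,0,0],"roll":0},{"slide":[0,0,0],"roll":0}]'; python3 -c "
from h import *
go(.5993,-.3445,.12,81)"
```

```text
time: 16.95
ee_pos: [0.641, 0.0057, 0.0134]
eef_rot: [0.071, 0.708, -0.085, 0.698]
ft_force: [-1.1, -0.1, 1.2]
width: 0.0872
time: 17.37
ee_pos: [0.6416, 0.0057, 0.0145]
eef_rot: [0.071, 0.707, -0.085, 0.699]
ft_force: [-0.1, -0.3, 0.2]
width: 0.0614
time: 17.53
ee_pos: [0.6419, 0.0054, 0.0151]
eef_rot: [0.071, 0.707, -0.085, 0.699]
ft_force: [-0.9, -0.5, 3.6]
width: 0.0495
t 17.53 tcp [0.6419 0.0054 0.0151] jaw 77.4 q7 0.86 F [-0.9343 -0.5465  3.6291] w 0.0495 tilt [-0.0133 -0.0191 -0.9997]
slide [ -9.76 -35.3    3.41] roll -3.6 (or 176.4)
```

```bash
python3 -m jog '[{"slide":[-2.5,0,0],"roll":0},{"slide":[-6,-1,0],"roll":0},{"slide":[-10,-3,0.3],"roll":0},{"slide":[-11,-7,0.6],"roll":-1},{"slide":[-11,-11,1],"roll":-1}]'; python3 -m jog '[{"slide":[0,-4,0.5],"roll":-1},{"slide":[0,-8,1],"roll":-1},{"slide":[0,-12,1.4],"roll":-2},{"slide":[0,-16,1.8],"roll":-2.6},{"slide":[0,-20,2],"roll":-2.6}]'; python3 -c "
from h import *
go(.599,-.3447,.08,81)"
```

```text
time: 17.95
ee_pos: [0.6308, -0.1, 0.1316]
eef_rot: [0.063, 0.706, -0.077, 0.702]
ft_force: [1.2, -1.9, -4.2]
width: 0.0494
time: 18.37
ee_pos: [0.6104, -0.3021, 0.1351]
eef_rot: [0.047, 0.707, -0.06, 0.703]
ft_force: [0.8, -0.1, -3.3]
width: 0.0496
t 18.37 tcp [ 0.6104 -0.3021  0.1351] jaw 81.3 q7 1.47 F [ 0.7664 -0.1071 -3.326 ] w 0.0496 tilt [-0.0082 -0.0187 -0.9998]
slide [ 5.6  -4.27 -0.45] roll 0.3 (or -179.7)
```

```bash
python3 -m jog '[{"slide":[1,-2.5,-0.3],"roll":0},{"slide":[3,-4.3,-0.5],"roll":0},{"slide":[5.5,-4.3,-0.5],"roll":0},{"slide":[5.5,-4.3,-0.5],"roll":0}]';  python3 -c "
from h import *
go(.599,-.3447,.04,81)
im=r.camera('wrist');cv2.imwrite('pics/w22.png',im[:,:,::-1])
im=r.camera('scene');crop(im,80,200,110,100,6,'sc22')
im=r.camera('side');crop(im,220,290,130,94,6,'s22')
"
```

```text
time: 18.7
ee_pos: [0.5947, -0.3461, 0.0753]
eef_rot: [0.049, 0.71, -0.061, 0.7]
ft_force: [-1.4, 1.7, -5.1]
width: 0.0493
t 18.70 tcp [ 0.5947 -0.3461  0.0753] jaw 81.2 q7 1.51 F [-1.4022  1.7107 -5.1083] w 0.0493 tilt [-0.0154 -0.0157 -0.9998]
slide [3.52 0.27 0.45] roll 0.2 (or -179.8)
```

View pics/w22.png

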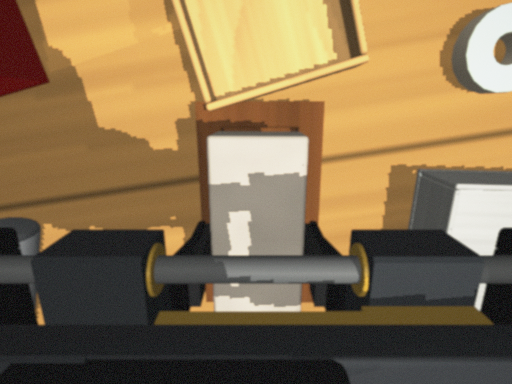

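View pics/sc22.png

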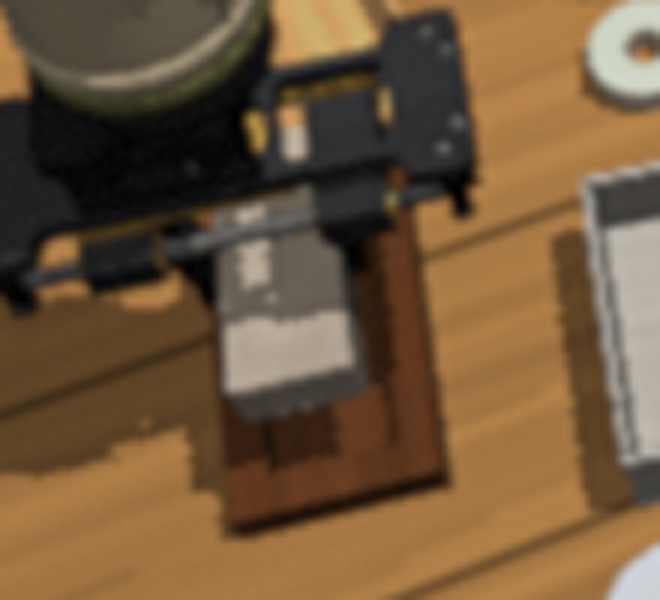

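View pics/s22.png

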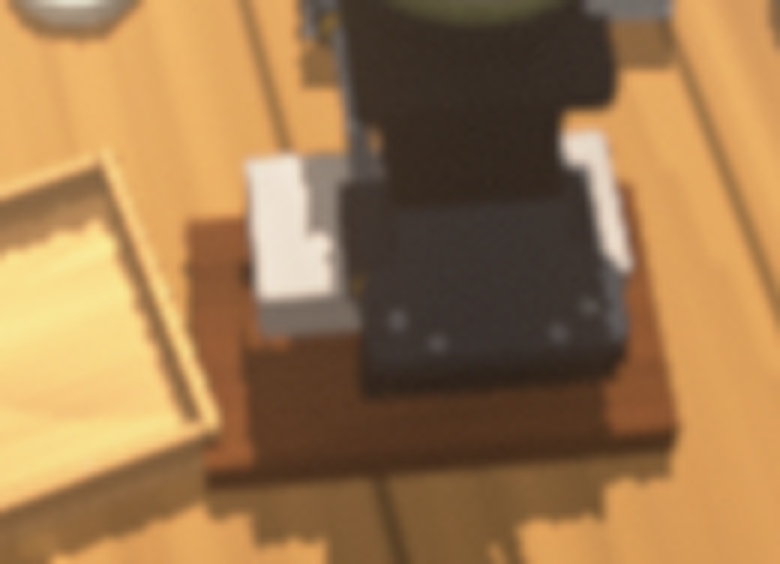

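```bash
python3 -c "
import cv2
im=cv2.imread('pics/w22.png');cv2.imwrite('pics/w22c.png',cv2.resize(im[80:240,170:350],None,fx=4.2,fy=3.7,interpolation=cv2.INTER_CUBIC))"
```

```text
(no output)
```

View pics/w22c.png

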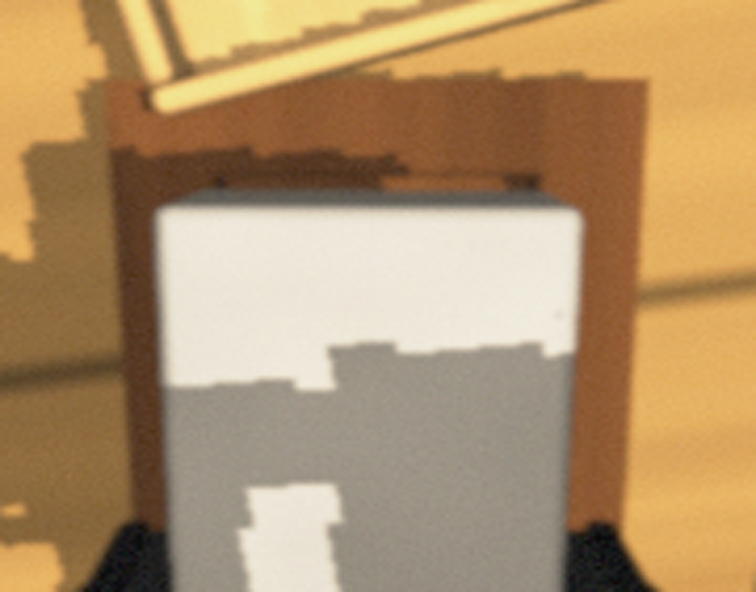

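```bash
python3 -c "
from h import *
P=pose('wrist')
q=lambda u,v,z: onz(P,170+u/4.2,80+v/3.7,z)
def show(n,a,b):
    d=b-a; print(n,'mid',(a+b)/2,'len %.4f ang %.1f'%(np.linalg.norm(d),np.degrees(np.arctan2(d[1],d[0]))))
    R=yaw(); print('   tool', (R.T@((a+b)/2-r.read_state()['ee_pos']))*100)
show('pocket end',q(216,178,.02),q(540,178,.02))
show('holder end',q(107,80,.02),q(648,80,.02))
show('stone end top',q(157,207,.0902),q(582,207,.0902))
show('stone end bot',q(210,187,.0602),q(546,187,.0602))
show('hold left',q(107,80,.02),q(133,520,.02)); show('hold right',q(648,80,.02),q(622,520,.02))
show('stone left',q(157,207,.0902),q(173,590,.0902)); show('stone r',q(582,207,.0902),q(566,590,.0902))
"
```

```text
pocket end mid [ 0.5416 -0.3332  0.02  ] len 0.0560 ang 81.4
   tool [ 6.2153  0.266  -5.8142]
holder end mid [ 0.5234 -0.3306  0.02  ] len 0.0914 ang 81.3
   tool [ 6.2244  0.2442 -7.6601]
stone end top mid [ 0.5405 -0.3334  0.0902] len 0.0508 ang 81.5
   tool [-0.8021  0.0923 -5.9535]
stone end bot mid [ 0.5403 -0.3326  0.0602] len 0.0478 ang 81.4
   tool [ 2.196   0.226  -5.9727]
hold left mid [ 0.5612 -0.3827  0.02  ] len 0.0905 ang -8.7
   tool [ 6.2884 -4.3353 -3.1388]
hold right mid [ 0.5747 -0.2919  0.02  ] len 0.0899 ang -8.3
   tool [ 6.1174  4.8374 -3.1621]
stone left mid [ 0.5648 -0.363   0.0902] len 0.0567 ang -9.1
   tool [-0.7678 -2.4714 -3.1151]
stone r mid [ 0.5722 -0.3123  0.0902] len 0.0564 ang -8.1
   tool [-0.8633  2.6549 -3.1364]
```

```bash
python3 -c "
from h import *
go(.5978,-.345,.042,81.2)"
```

```text
t 18.85 tcp [ 0.5992 -0.3434  0.0819] jaw 81.4 q7 1.51 F [ 0.8564 -0.1819 -1.9217] w 0.0493 tilt [-0.0075 -0.0177 -0.9998]
slide [ 3.99 -0.1  -0.1 ] roll 0.2 (or -179.8)
```

```bash
python3 -m jog '[{"slide":[2,-0.1,-0.1],"roll":0},{"slide":[3.5,-0.1,-0.1],"roll":0},{"slide":[4,-0.1,-0.1],"roll":0},{"slide":[4,-0.1,-0.1],"roll":0},{"slide":[4,-0.1,-0.1],"roll":0}]';  python3 -c "
from h import *
go(.5978,-.345,.042,81.2)
im=r.camera('wrist');crop(im,170,80,180,160,4,'w23');
im=r.camera('scene');crop(im,80,200,110,100,6,'sc23')
go(.5978,-.345,.042,81.2)
"
```

```text
time: 19.27
ee_pos: [0.5981, -0.3447, 0.0424]
eef_rot: [0.046, 0.707, -0.059, 0.703]
ft_force: [-0.0, 0.3, -3.0]
width: 0.0493
t 19.27 tcp [ 0.5981 -0.3447  0.0424] jaw 81.4 q7 1.50 F [-0.0165  0.2846 -3.0265] w 0.0493 tilt [-0.0073 -0.0177 -0.9998]
slide [ 0.05 -0.04 -0.02] roll 0.2 (or -179.8)
t 19.37 tcp [ 0.5984 -0.345   0.0431] jaw 81.4 q7 1.50 F [ 0.1432 -0.8206 -3.1924] w 0.0495 tilt [-0.0062 -0.0183 -0.9998]
slide [ 0.11 -0.01 -0.06] roll 0.2 (or -179.8)
```

View pics/w23.png

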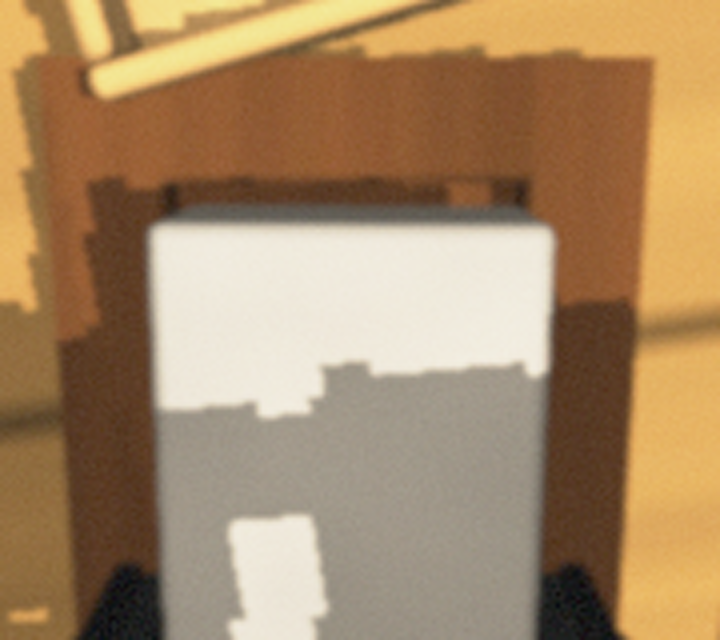

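View pics/sc23.png

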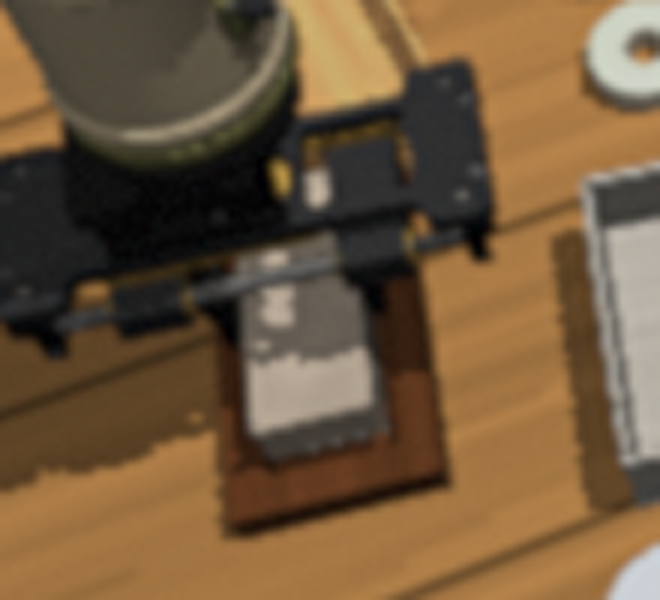

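```bash
python3 -c "
from h import *
q=lambda u,v,x: eyetool(170+u/4,80+v/4,x)*1000
for n,a,b in(('pocket end',q(166,181,.0224),q(524,181,.0224)),('holder end',q(38,59,.0224),q(655,59,.0224)),('st top',q(150,225,-.015),q(553,225,-.015)),('st bot',q(175,206,.015),q(530,206,.015)),('holder sides',q(62,350,.0224),q(634,350,.0224)),('st sides',q(155,350,-.015),q(550,350,-.015))):
    print(n,(a+b)/2,b[1]-a[1])
"
```

```text
pocket end [ 22.4      0.0833 -62.7955] 53.32987323185917
holder end [ 22.4      0.3365 -80.1267] 89.4822969926307
st top [-15.       0.9271 -60.09  ] 48.3082207162403
st bot [ 15.       1.17   -59.7607] 51.04138615413589
holder sides [ 22.4      0.5098 -37.1709] 88.53968625512758
st sides [-15.       1.047  -44.8389] 48.71827284057679
```

```bash
python3 -m jog '[{"slide":[0,-0.03,-0.05],"roll":0.2},{"slide":[0.5,-0.03,-0.05],"roll":0.2},{"slide":[1,-0.03,-0.05],"roll":0.2},{"slide":[1.2,-0.03,-0.05],"roll":0.2},{"slide":[1.2,-0.03,-0.05],"roll":0.2}]';  python3 -c "
from h import *
go(.5978,-.345,.023,81.2)
im=r.camera('wrist');crop(im,170,80,180,160,4,'w24');
"
```

```text
time: 19.78
ee_pos: [0.5972, -0.3453, 0.0301]
eef_rot: [0.048, 0.707, -0.061, 0.703]
ft_force: [-0.6, -0.1, -3.8]
width: 0.0495
t 19.78 tcp [ 0.5972 -0.3453  0.0301] jaw 81.2 q7 1.49 F [-0.6307 -0.0514 -3.8441] w 0.0495 tilt [-0.0076 -0.0177 -0.9998]
slide [0.71 0.05 0.06] roll 0.0 (or -180.0)
```

View pics/w24.png

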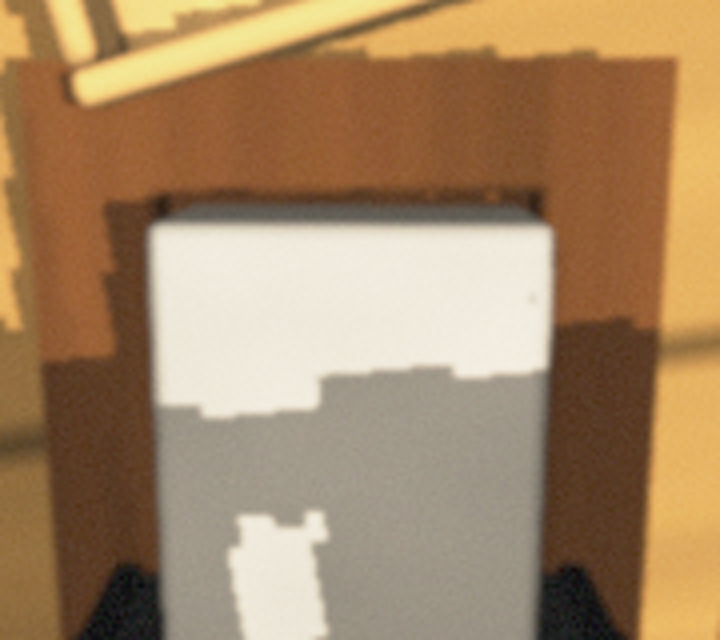

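```bash
python3 -m jog '[{"slide":[0.3,0,0],"roll":0},{"slide":[0.5,0,0],"roll":0},{"slide":[0.7,0,0],"roll":0},{"slide":[0.7,0,0],"roll":0}]';  python3 -c "
from h import *
go(.5978,-.345,.023,81.2)
"
```

```text
time: 20.17
ee_pos: [0.5974, -0.3454, 0.0234]
eef_rot: [0.048, 0.707, -0.061, 0.703]
ft_force: [-0.5, -0.4, -2.3]
width: 0.0497
t 20.17 tcp [ 0.5974 -0.3454  0.0234] jaw 81.2 q7 1.49 F [-0.5454 -0.3943 -2.3301] w 0.0497 tilt [-0.0071 -0.0178 -0.9998]
slide [0.04 0.05 0.03] roll 0.0 (or -180.0)
```

Release, rise, close the fingers and press gently on top.

```bash
python3 -m jog '[{"slide":[0,0,0],"roll":0},{"slide":[0,0,0],"roll":0},{"slide":[0,0,0],"roll":0},{"slide":[0,0,0],"roll":0}]' 0.2; python3 -m jog '[{"slide":[-2,0,0],"roll":0},{"slide":[-4,0,0],"roll":0},{"slide":[-4,0,0],"roll":0},{"slide":[-4,0,0],"roll":0}]'; python3 -m jog '[{"slide":[0,0,0],"roll":0},{"slide":[0,0,0],"roll":0},{"slide":[0,0,0],"roll":0},{"slide":[0,0,0],"roll":0},{"slide":[0,0,0],"roll":0}]' 1; python3 -m jog '[{"slide":[0,0,0],"roll":0},{"slide":[0.5,0,0],"roll":0},{"slide":[1,0,0],"roll":0},{"slide":[1.5,0,0],"roll":0},{"slide":[1.5,0,0],"roll":0}]';  python3 -c "
from h import *
im=r.camera('wrist');crop(im,170,80,180,160,4,'w25');
go(.5978,-.345,.038,81.2)
"
```

```text
time: 20.5
ee_pos: [0.5976, -0.3455, 0.0238]
eef_rot: [0.048, 0.707, -0.061, 0.703]
ft_force: [-0.1, 0.7, -0.2]
width: 0.0661
time: 20.83
ee_pos: [0.5988, -0.345, 0.0651]
eef_rot: [0.047, 0.706, -0.061, 0.704]
ft_force: [-0.3, 0.1, -0.4]
width: 0.0694
time: 21.25
ee_pos: [0.5985, -0.345, 0.0647]
eef_rot: [0.047, 0.706, -0.061, 0.704]
ft_force: [-0.4, -0.6, 0.5]
width: 0.0444
time: 21.67
ee_pos: [0.5977, -0.345, 0.048]
eef_rot: [0.048, 0.707, -0.061, 0.703]
ft_force: [-0.4, 0.8, -0.4]
width: 0.0109
t 21.72 tcp [ 0.5979 -0.3451  0.0486] jaw 81.2 q7 1.50 F [-0.1742 -0.4295 -0.788 ] w 0.0072 tilt [-0.0063 -0.0182 -0.9998]
slide [ 1.06  0.02 -0.01] roll 0.0 (or -180.0)
```

View pics/w25.png

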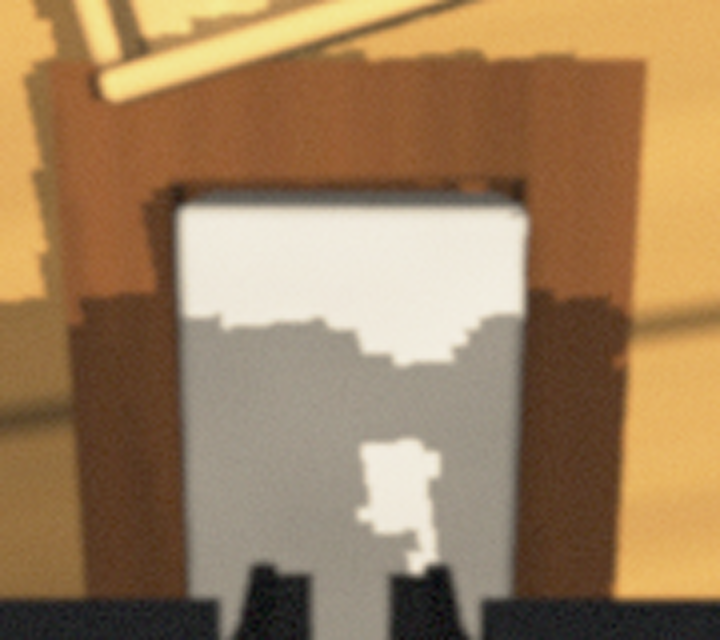

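```bash
python3 -m jog '[{"slide":[0.5,0,0],"roll":0},{"slide":[0.9,0,0],"roll":0},{"slide":[1.05,0,0],"roll":0},{"slide":[1.15,0,0],"roll":0}]';python3 -m jog '[{"slide":[0.1,0,0],"roll":0},{"slide":[0.15,0,0],"roll":0}]'; python3 -m jog '[{"slide":[-2,0,0],"roll":0},{"slide":[-6,0,0],"roll":0},{"slide":[-10,0,0],"roll":0}]' 0.0; python3 -c "
from h import *
P=pose('wrist')
im=r.camera('wrist');cv2.imwrite('pics/w26.png',im[:,:,::-1])
go(.436,-.1638,.1,0)
"
```

```text
time: 22.05
ee_pos: [0.598, -0.3449, 0.0385]
eef_rot: [0.048, 0.707, -0.061, 0.703]
ft_force: [-9.5, 4.2, 22.1]
width: 0.0004
time: 22.22
ee_pos: [0.598, -0.3448, 0.0385]
eef_rot: [0.047, 0.707, -0.061, 0.703]
ft_force: [-8.3, 3.3, 18.8]
width: 0.0002
time: 22.47
ee_pos: [0.5977, -0.3426, 0.1382]
eef_rot: [0.048, 0.708, -0.06, 0.702]
ft_force: [1.4, -0.4, 1.1]
width: 0.0132
t 22.52 tcp [ 0.6016 -0.3432  0.1485] jaw 81.2 q7 1.54 F [2.511  0.7031 8.0683] w 0.0167 tilt [ 0.0015 -0.0221 -0.9998]
slide [  4.43  15.3  -19.13] roll 81.2 (or -98.8)
```

View pics/w26.png

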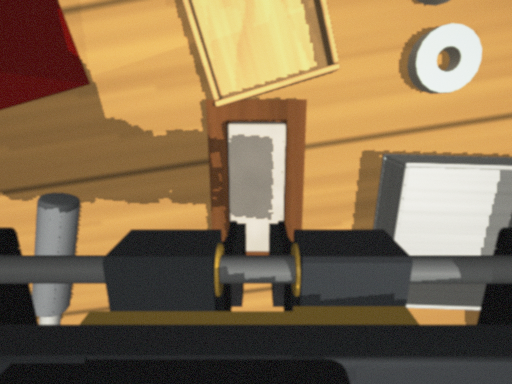

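```bash
python3 -c "
from h import *
go(.5105,-.163,.1,79.5)
go(.5105,-.163,.004,79.5)
"
```

```text
t 22.52 tcp [ 0.6016 -0.3432  0.1485] jaw 81.2 q7 1.54 F [2.511  0.7031 8.0683] w 0.0167 tilt [ 0.0015 -0.0221 -0.9998]
slide [  4.44  16.51 -11.78] roll 1.7 (or -178.3)
t 22.52 tcp [ 0.6016 -0.3432  0.1485] jaw 81.2 q7 1.54 F [2.511  0.7031 8.0683] w 0.0167 tilt [ 0.0015 -0.0221 -0.9998]
slide [ 14.03  16.72 -11.82] roll 1.7 (or -178.3)
```

```bash
python3 -m jog '[{"slide":[0,3.3,-2.4],"roll":1},{"slide":[0,6.6,-4.7],"roll":1.7},{"slide":[1,9.9,-7.1],"roll":1.7},{"slide":[2,13.2,-9.5],"roll":1.7},{"slide":[3,16.5,-11.8],"roll":1.7}]' 0.0; python3 -m jog '[{"slide":[2,0,0],"roll":0},{"slide":[2,0,0],"roll":0}]';python3 -c "
from h import *
P=pose('wrist')
im=r.camera('wrist');cv2.imwrite('pics/w27.png',im[:,:,::-1])
np.save('P27.npy',np.array([*P[0].ravel(),*P[1].ravel(),*P[2]]))
im=r.camera('scene');crop(im,80,120,220,180,3.3,'sc27')
go(.5105,-.163,.004,79.5)
"
```

```text
time: 22.93
ee_pos: [0.5092, -0.1619, 0.1137]
eef_rot: [0.057, 0.703, -0.073, 0.705]
ft_force: [0.4, 1.2, 0.5]
width: 0.0498
time: 23.1
ee_pos: [0.5067, -0.1605, 0.0912]
eef_rot: [0.055, 0.704, -0.072, 0.704]
ft_force: [-1.4, -0.8, -0.3]
width: 0.0628
t 23.20 tcp [ 0.5092 -0.1631  0.0938] jaw 79.5 q7 1.27 F [-0.0379 -0.3286  0.6208] w 0.0712 tilt [ 0.0011 -0.0231 -0.9997]
slide [8.98 0.24 0.08] roll -0.0 (or 180.0)
```

View pics/w27.png

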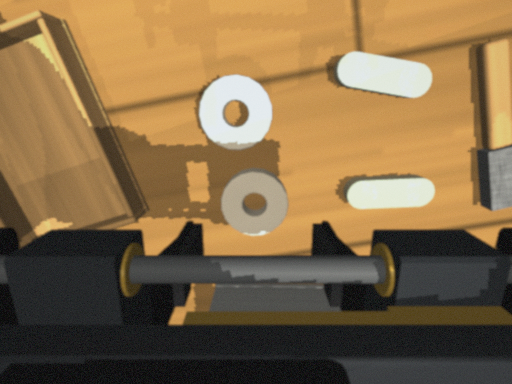

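View pics/sc27.png

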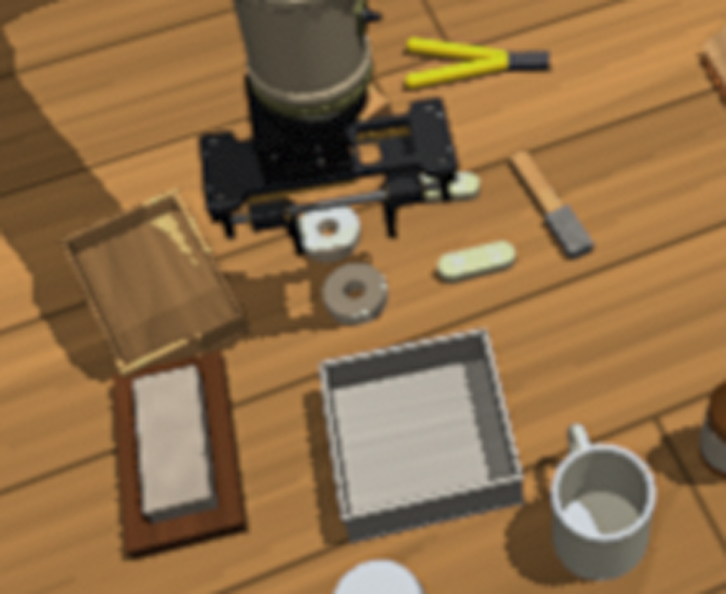

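```bash
python3 -c "
from h import *
a=np.load('P27.npy');P=(a[:9].reshape(3,3),a[9:18].reshape(3,3),a[18:]);print(P[2])
for u,v,z in((254.5,202.5,.018),(236,111.5,.018),(353,194,.014),(430,191,.014),(342,68,.014),(427,82,.014)): print(onz(P,u,v,z))
print(proj(P,[.5105,-.163,.018]))"
```

```text
[ 0.4334 -0.1429  0.2526]
[ 0.5086 -0.1641  0.018 ]
[ 0.4354 -0.1647  0.018 ]
[ 0.5166 -0.0838  0.014 ]
[ 0.5249 -0.0225  0.014 ]
[ 0.4192 -0.0826  0.014 ]
[ 0.4401 -0.0225  0.014 ]
[256.2807 204.4529]
```

```bash
python3 -m jog '[{"slide":[2,0.1,0],"roll":0},{"slide":[5,0.15,0],"roll":0},{"slide":[8.5,0.2,0.05],"roll":0},{"slide":[9,0.2,0.05],"roll":0},{"slide":[9,0.2,0.05],"roll":0}]' 0 40; python3 -m jog '[{"slide":[0,0,0],"roll":0},{"slide":[0,0,0],"roll":0},{"slide":[0,0,0],"roll":0},{"slide":[0,0,0],"roll":0},{"slide":[0,0,0],"roll":0}]' 1;python3 -c "
from h import *
go(.7017,-.1667,.11,79.5)
"
```

```text
time: 23.62
ee_pos: [0.5102, -0.1646, 0.0033]
eef_rot: [0.058, 0.703, -0.073, 0.705]
ft_force: [-0.2, -0.9, 1.1]
width: 0.0866
time: 24.03
ee_pos: [0.5105, -0.1648, 0.0038]
eef_rot: [0.058, 0.703, -0.074, 0.705]
ft_force: [-1.0, 0.4, 0.7]
width: 0.0615
t 24.03 tcp [ 0.5105 -0.1648  0.0038] jaw 79.3 q7 1.18 F [-1.0425  0.4277  0.6912] w 0.0615 tilt [-0.     -0.0225 -0.9997]
slide [-10.62   3.12  18.87] roll -0.2 (or 179.8)
```

```bash
python3 -m jog '[{"slide":[0,0,0],"roll":0},{"slide":[0,0,0],"roll":0},{"slide":[-3,0.2,0.2],"roll":0},{"slide":[-7,1,1],"roll":0},{"slide":[-10,2,4],"roll":0}]'; python3 -m jog '[{"slide":[0,0.3,4],"roll":0},{"slide":[0,0.6,8],"roll":0},{"slide":[0,0.9,12],"roll":0},{"slide":[0,1.1,14.8],"roll":0},{"slide":[0,1.1,14.8],"roll":0}]'; python3 -c "
from h import *
go(.7017,-.1667,.012,79.5)
P=pose('wrist');im=r.camera('wrist');cv2.imwrite('pics/w28.png',im[:,:,::-1])
print([onz(P,*p,.05) for p in ()])
np.save('P28.npy',np.array([*P[0].ravel(),*P[1].ravel(),*P[2]]))
"
```

```text
time: 24.45
ee_pos: [0.5501, -0.1505, 0.1042]
eef_rot: [0.058, 0.704, -0.074, 0.704]
ft_force: [1.2, 0.7, -0.8]
width: 0.0551
time: 24.87
ee_pos: [0.701, -0.1666, 0.1027]
eef_rot: [0.058, 0.704, -0.073, 0.704]
ft_force: [0.2, 0.8, -1.7]
width: 0.0552
t 24.87 tcp [ 0.701  -0.1666  0.1027] jaw 79.3 q7 1.21 F [ 0.2192  0.7753 -1.6662] w 0.0552 tilt [-0.0016 -0.0216 -0.9998]
slide [9.07 0.2  0.05] roll -0.2 (or 179.8)
[]
```

View pics/w28.png

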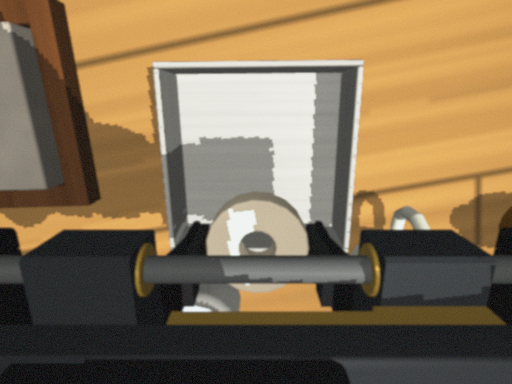

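```bash
python3 -c "
from h import *
for x in(.0527,): print([eyetool(u,64,x) for u in(152,363)])
go(.7,-.1667,.012,79.5)"
```

```text
[array([ 0.0527, -0.0685, -0.1004]), array([ 0.0527,  0.0704, -0.1003])]
t 24.92 tcp [ 0.699  -0.1662  0.1029] jaw 79.3 q7 1.21 F [-0.2142  0.8142 -0.819 ] w 0.0556 tilt [-0.0028 -0.0216 -0.9998]
slide [9.08 0.16 0.1 ] roll -0.2 (or 179.8)
```

```bash
python3 -m jog '[{"slide":[3,0.1,0],"roll":0},{"slide":[6,0.15,0],"roll":0},{"slide":[8.8,0.15,0.05],"roll":0},{"slide":[9,0.15,0.05],"roll":0},{"slide":[9,0.15,0.05],"roll":0}]'; python3 -m jog '[{"slide":[0,0,0],"roll":0},{"slide":[0,0,0],"roll":0},{"slide":[0,0,0],"roll":0}]' 0.2; python3 -m jog '[{"slide":[-3,0,0],"roll":0},{"slide":[-7,0,0],"roll":0},{"slide":[-10,0,-3],"roll":0},{"slide":[-10,0,-7],"roll":0},{"slide":[-10,0.5,-11],"roll":0}]' 0.1;python3 -c "
from h import *
go(.4358,-.1642,.1,79.5)
im=r.camera('wrist');cv2.imwrite('pics/w29.png',im[:,:,::-1])
"
```

```text
time: 25.33
ee_pos: [0.698, -0.1667, 0.012]
eef_rot: [0.058, 0.705, -0.073, 0.703]
ft_force: [0.3, 0.4, -0.5]
width: 0.0557
time: 25.58
ee_pos: [0.6988, -0.1669, 0.0142]
eef_rot: [0.058, 0.704, -0.073, 0.704]
ft_force: [0.3, 0.3, -0.0]
width: 0.0663
time: 26.0
ee_pos: [0.5923, -0.1396, 0.1168]
eef_rot: [0.058, 0.703, -0.074, 0.705]
ft_force: [-0.3, -0.8, 0.5]
width: 0.0778
t 26.00 tcp [ 0.5923 -0.1396  0.1168] jaw 79.3 q7 1.18 F [-0.2655 -0.7599  0.5465] w 0.0778 tilt [ 0.0013 -0.0235 -0.9997]
slide [  1.72  -5.29 -14.93] roll -0.2 (or 179.8)
```

View pics/w29.png

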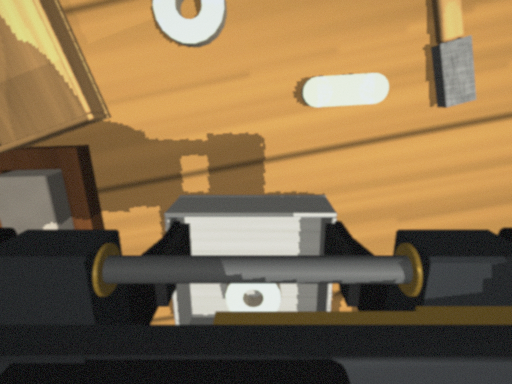

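```bash
python3 -m jog '[{"slide":[0,-1.3,-4],"roll":0},{"slide":[0,-2.6,-8],"roll":0},{"slide":[0,-4,-12],"roll":0},{"slide":[1,-5.2,-14.8],"roll":0},{"slide":[2,-5.2,-14.8],"roll":0}]' 0; python3 -m jog '[{"slide":[2,0,0],"roll":0},{"slide":[2,0,0],"roll":0}]'; python3 -c "
from h import *
P=pose('wrist');im=r.camera('wrist');cv2.imwrite('pics/w30.png',im[:,:,::-1])
g=cv2.cvtColor(im,cv2.COLOR_RGB2HSV); m=((g[...,1]<60)&(g[...,2]>150)).astype(np.uint8)
n,l,s,c=cv2.connectedComponentsWithStats(m)
for i in range(1,n):
    if s[i,4]>400: print(s[i],c[i],onz(P,*c[i],.018))
go(.4358,-.1642,.004,79.5)
"
```

```text
time: 26.47
ee_pos: [0.4194, -0.166, 0.0945]
eef_rot: [0.056, 0.709, -0.079, 0.699]
ft_force: [0.3, -1.1, -1.4]
width: 0.0867
time: 26.63
ee_pos: [0.4161, -0.1683, 0.073]
eef_rot: [0.056, 0.71, -0.081, 0.697]
ft_force: [-0.6, 0.4, 0.3]
width: 0.0871
[ 367  175   94   41 2764] [413.6078 195.3101] [ 0.4271 -0.0547  0.018 ]
[ 233  198   70   58 2833] [267.     227.9156] [ 0.4329 -0.1653  0.018 ]
t 26.68 tcp [ 0.4179 -0.1669  0.0743] jaw 79.0 q7 1.38 F [ 0.4546 -0.0418  0.5141] w 0.0873 tilt [-0.0194 -0.0319 -0.9993]
slide [6.98 0.85 1.79] roll -0.5 (or 179.5)
```

View pics/w30.png

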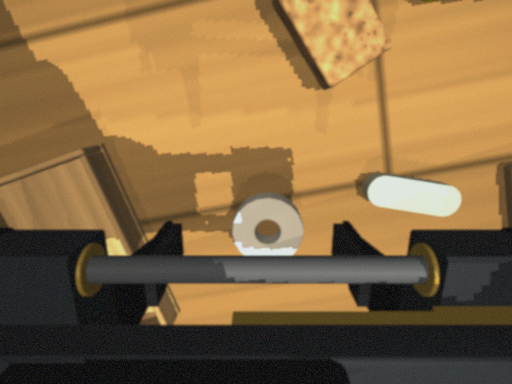

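```bash
python3 -m jog '[{"slide":[1,0.8,1.65],"roll":0},{"slide":[3,0.8,1.65],"roll":0},{"slide":[5.5,0.8,1.65],"roll":0},{"slide":[6.9,0.8,1.65],"roll":0},{"slide":[6.9,0.8,1.65],"roll":0}]'; python3 -m jog '[{"slide":[0,0,0],"roll":0},{"slide":[0,0,0],"roll":0},{"slide":[0,0,0],"roll":0},{"slide":[0,0,0],"roll":0},{"slide":[0,0,0],"roll":0}]' 1;  python3 -m jog '[{"slide":[0,0,0],"roll":0},{"slide":[0,0,0],"roll":0},{"slide":[-2,0,0],"roll":0},{"slide":[-6,0,0],"roll":0},{"slide":[-10,0,1],"roll":0}]';python3 -c "
from h import *
go(.6352,-.1547,.11,79.5)
"
```

```text
time: 27.1
ee_pos: [0.4343, -0.1628, 0.0037]
eef_rot: [0.056, 0.71, -0.078, 0.697]
ft_force: [-0.1, 0.6, -1.3]
width: 0.0873
time: 27.52
ee_pos: [0.4348, -0.1632, 0.0044]
eef_rot: [0.056, 0.71, -0.078, 0.698]
ft_force: [0.1, -0.7, 0.4]
width: 0.0616
time: 27.93
ee_pos: [0.4444, -0.1609, 0.1043]
eef_rot: [0.056, 0.711, -0.078, 0.696]
ft_force: [1.8, -1.8, -0.6]
width: 0.0546
t 27.93 tcp [ 0.4444 -0.1609  0.1043] jaw 79.2 q7 1.36 F [ 1.7929 -1.7512 -0.6386] w 0.0546 tilt [-0.0243 -0.0285 -0.9993]
slide [-1.05  4.17 18.61] roll -0.3 (or 179.7)
```

```bash
python3 -m jog '[{"slide":[0,0.9,4],"roll":0},{"slide":[0,1.7,8],"roll":0},{"slide":[0,2.6,12],"roll":0},{"slide":[0,3.5,16],"roll":0},{"slide":[-0.5,4.2,18.6],"roll":0}]';python3 -m jog '[{"slide":[0,0,0],"roll":0},{"slide":[0,0,0],"roll":0}]'; python3 -c "
from h import *
go(.6352,-.1547,.013,79.5)
im=r.camera('wrist');cv2.imwrite('pics/w31.png',im[:,:,::-1])
"
```

```text
time: 28.35
ee_pos: [0.637, -0.1545, 0.1028]
eef_rot: [0.056, 0.712, -0.078, 0.696]
ft_force: [-0.1, -0.7, -0.1]
width: 0.0549
time: 28.52
ee_pos: [0.6379, -0.1532, 0.1019]
eef_rot: [0.056, 0.712, -0.076, 0.695]
ft_force: [0.1, 0.1, -1.6]
width: 0.0548
t 28.52 tcp [ 0.6379 -0.1532  0.1019] jaw 79.2 q7 1.17 F [ 0.0756  0.1206 -1.6149] w 0.0548 tilt [-0.0262 -0.0259 -0.9993]
slide [ 8.89  0.08 -0.05] roll -0.3 (or 179.7)
```

View pics/w31.png

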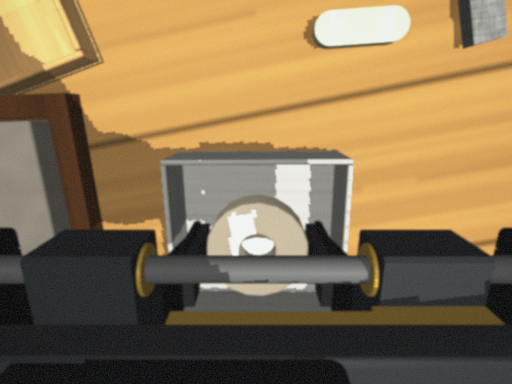

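```bash
python3 -c "
from h import *
print(eyetool(257,154,.052),eyetool(257,162,.052),eyetool(162,156,.052),eyetool(352,156,.052))
go(.6352,-.1547,.013,79.5)"
```

```text
[ 0.052   0.0005 -0.0409] [ 0.052   0.0005 -0.0351] [ 0.052  -0.067  -0.0395] [ 0.052   0.0681 -0.0394]
t 28.57 tcp [ 0.6368 -0.1539  0.102 ] jaw 79.2 q7 1.17 F [ 0.0617 -0.557  -0.8827] w 0.0544 tilt [-0.0269 -0.0268 -0.9993]
slide [8.9  0.17 0.05] roll -0.3 (or 179.7)
```

```bash
python3 -m jog '[{"slide":[3,0.1,0.05],"roll":0},{"slide":[6,0.15,0.05],"roll":0},{"slide":[8.6,0.15,0.05],"roll":0},{"slide":[8.8,0.15,0.05],"roll":0},{"slide":[8.8,0.15,0.05],"roll":0}]'; python3 -m jog '[{"slide":[0,0,0],"roll":0},{"slide":[0,0,0],"roll":0},{"slide":[0,0,0],"roll":0}]' 0.2; python3 -m jog '[{"slide":[-3,0,0],"roll":0},{"slide":[-7,0,0],"roll":0},{"slide":[-10,0.5,-2],"roll":0},{"slide":[-10,3,-4],"roll":-7},{"slide":[-10,6,-6],"roll":-7}]' 0.5;python3 -c "
from h import *
go(.5208,-.053,.1,-8)
im=r.camera('wrist');cv2.imwrite('pics/w32.png',im[:,:,::-1])
"
```

```text
time: 28.98
ee_pos: [0.6334, -0.1555, 0.0135]
eef_rot: [0.057, 0.713, -0.077, 0.694]
ft_force: [0.8, 0.6, 0.1]
width: 0.0552
time: 29.23
ee_pos: [0.6343, -0.1559, 0.0155]
eef_rot: [0.056, 0.712, -0.078, 0.695]
ft_force: [0.5, -0.5, -1.0]
width: 0.066
time: 29.65
ee_pos: [0.5903, -0.0843, 0.1177]
eef_rot: [0.012, 0.714, -0.034, 0.699]
ft_force: [0.6, 1.0, -0.8]
width: 0.0467
t 29.65 tcp [ 0.5903 -0.0843  0.1177] jaw 86.3 q7 1.19 F [ 0.5567  0.9864 -0.8456] w 0.0467 tilt [-0.0226 -0.0296 -0.9993]
slide [ 1.84  2.73 -7.1 ] roll -85.7 (or 94.3)
```

View pics/w32.png

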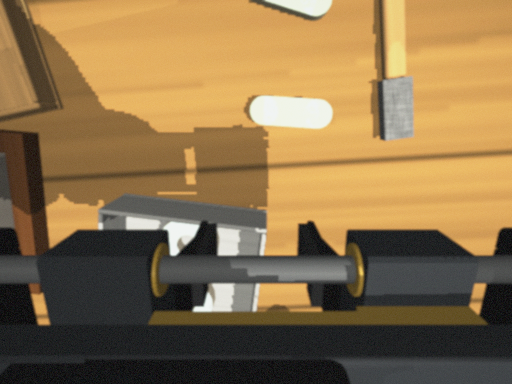

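```bash
python3 -m jog '[{"slide":[0,0.6,-1.5],"roll":7},{"slide":[0,1.2,-3],"roll":14},{"slide":[0,1.8,-4.5],"roll":21},{"slide":[0,2.4,-6],"roll":28},{"slide":[0,2.7,-7.1],"roll":35}]' 0.4;python3 -m jog '[{"slide":[0,0,0],"roll":7},{"slide":[0,0,0],"roll":14},{"slide":[0,0,0],"roll":21},{"slide":[0,0,0],"roll":28},{"slide":[0,0,0],"roll":35}]'; python3 -m jog '[{"slide":[0,0,0],"roll":7},{"slide":[0,0,0],"roll":14},{"slide":[0,0,0],"roll":21},{"slide":[0,0,0],"roll":24.3},{"slide":[0,0,0],"roll":24.3}]';python3 -c "
from h import *
go(.5208,-.053,.004,-8)
im=r.camera('wrist');cv2.imwrite('pics/w33.png',im[:,:,::-1])
"
```

```text
time: 30.12
ee_pos: [0.5172, -0.0417, 0.1189]
eef_rot: [0.223, 0.672, -0.246, 0.662]
ft_force: [0.3, 0.2, 0.3]
width: 0.052
time: 30.53
ee_pos: [0.5176, -0.0415, 0.1199]
eef_rot: [0.413, 0.565, -0.438, 0.564]
ft_force: [-0.3, -0.7, -0.3]
width: 0.0525
time: 30.95
ee_pos: [0.518, -0.0411, 0.1209]
eef_rot: [-0.523, -0.459, 0.547, -0.464]
ft_force: [-0.0, 0.3, -0.6]
width: 0.0522
t 30.95 tcp [ 0.518  -0.0411  0.1209] jaw -8.5 q7 -0.38 F [-0.0163  0.3387 -0.6144] w 0.0522 tilt [-0.0212 -0.0278 -0.9994]
slide [11.71  0.65  0.77] roll -0.5 (or 179.5)
```

View pics/w33.png

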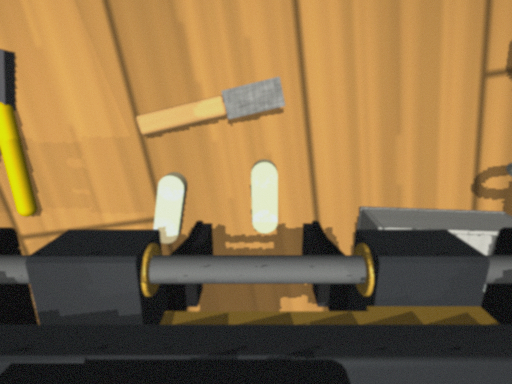

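```bash
python3 -c "
from h import *
P=pose('wrist')
for a,b in(((264,161),(265,234)),((173,175),(167,241))):
    A=onz(P,*a,.014);B=onz(P,*b,.014);d=A-B;print((A+B)/2,np.linalg.norm(d),np.degrees(np.arctan2(d[1],d[0])))
c=onz(P,264.5,197.5,.014);go((c[0]+.5208)/2,(c[1]-.053)/2,.004,-8)"
```

```text
[ 0.5216 -0.0539  0.014 ] 0.07172987268718926 82.87920243837081
[ 0.4316 -0.0516  0.014 ] 0.0676972485210152 71.91409771772562
t 31.00 tcp [ 0.5179 -0.0412  0.1207] jaw -8.2 q7 -0.37 F [ 0.482  -0.0589  0.6298] w 0.0521 tilt [-0.0214 -0.0278 -0.9994]
slide [11.69  0.7   0.74] roll -0.2 (or 179.8)
```

```bash
python3 -m jog '[{"slide":[2,0.6,0.7],"roll":0},{"slide":[6,0.7,0.75],"roll":0.5},{"slide":[10,0.7,0.75],"roll":0.5},{"slide":[11.7,0.7,0.75],"roll":0.5},{"slide":[11.7,0.7,0.75],"roll":0.5}]'; python3 -m jog '[{"slide":[0,0,0],"roll":0},{"slide":[0,0,0],"roll":0},{"slide":[0,0,0],"roll":0},{"slide":[0,0,0],"roll":0},{"slide":[0,0,0],"roll":0}]' 1 40;  python3 -m jog '[{"slide":[0,0,0],"roll":0},{"slide":[-2,0,0],"roll":0},{"slide":[-6,0,0],"roll":0},{"slide":[-10,0,1],"roll":0},{"slide":[-10,0,4],"roll":-4}]';python3 -c "
from h import *
c=np.array([.4355,-.3245]);u=np.array([.9925,.1219]);t=c+.03*u;print(t,c-.03*u)
go(t[0],t[1],.11,7)
"
```

```text
time: 31.42
ee_pos: [0.5201, -0.0527, 0.0024]
eef_rot: [-0.523, -0.46, 0.549, -0.463]
ft_force: [-0.3, -0.1, 0.3]
width: 0.0519
time: 31.83
ee_pos: [0.5203, -0.0528, 0.0027]
eef_rot: [-0.523, -0.459, 0.549, -0.463]
ft_force: [-0.5, 0.6, 0.8]
width: 0.0266
time: 32.25
ee_pos: [0.5214, -0.0848, 0.1113]
eef_rot: [-0.508, -0.477, 0.528, -0.486]
ft_force: [2.3, 0.1, 0.2]
width: 0.0234
[ 0.4653 -0.3208] [ 0.4057 -0.3282]
t 32.25 tcp [ 0.5214 -0.0848  0.1113] jaw -4.2 q7 -0.23 F [2.2619 0.0739 0.2202] w 0.0234 tilt [-0.0134 -0.028  -0.9995]
slide [ 0.86 -3.89 23.93] roll -11.2 (or 168.8)
```

```bash
python3 -m jog '[{"slide":[0,-0.6,4],"roll":-3},{"slide":[0,-1.3,8],"roll":-6},{"slide":[0,-2,12],"roll":-9},{"slide":[0,-2.6,16],"roll":-11.2},{"slide":[0,-3.3,20],"roll":-11.2}]'; python3 -m jog '[{"slide":[0,0,3],"roll":0},{"slide":[0,0,4],"roll":0},{"slide":[0,0,4],"roll":0}]';python3 -c "
from h import *
go(.4653,-.3208,.012,7)
im=r.camera('wrist');cv2.imwrite('pics/w34.png',im[:,:,::-1])
"
```

```text
time: 32.67
ee_pos: [0.4732, -0.2838, 0.1178]
eef_rot: [0.457, 0.527, -0.478, 0.534]
ft_force: [0.9, 0.1, 0.3]
width: 0.0235
time: 32.92
ee_pos: [0.4774, -0.3269, 0.1187]
eef_rot: [0.458, 0.526, -0.48, 0.533]
ft_force: [-0.3, 0.3, -0.9]
width: 0.0233
t 32.92 tcp [ 0.4774 -0.3269  0.1187] jaw 6.9 q7 0.40 F [-0.3297  0.3405 -0.8971] w 0.0233 tilt [-0.0132 -0.029  -0.9995]
slide [10.66 -0.95 -1.04] roll -0.1 (or 179.9)
```

View pics/w34.png

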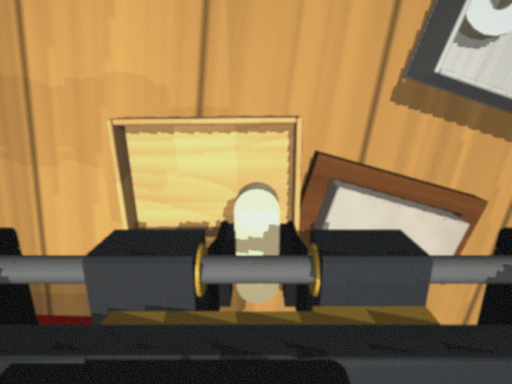

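```bash
python3 -c "
from h import *
print(eyetool(108,119,.0887),eyetool(301,118,.0887))
go(.4653,-.3208,.012,7)"
```

```text
[ 0.0887 -0.1195 -0.0644] [ 0.0887  0.0359 -0.0651]
t 32.97 tcp [ 0.4781 -0.3241  0.1186] jaw 7.1 q7 0.40 F [ 0.1059  1.2515 -1.0298] w 0.0232 tilt [-0.0131 -0.0279 -0.9995]
slide [10.67 -1.05 -0.77] roll 0.1 (or -179.9)
```

```bash
python3 -m jog '[{"slide":[2,-1,-0.9],"roll":0},{"slide":[6,-1.1,-0.9],"roll":0},{"slide":[9.5,-1.1,-0.9],"roll":0},{"slide":[10.7,-1.1,-0.9],"roll":0},{"slide":[10.7,-1.1,-0.9],"roll":0}]'; python3 -m jog '[{"slide":[0,0,0],"roll":0},{"slide":[0,0,0],"roll":0},{"slide":[0,0,0],"roll":0}]' 0.57; python3 -m jog '[{"slide":[-3,0,0],"roll":0},{"slide":[-7,0,0],"roll":0},{"slide":[-10,0,-3],"roll":4},{"slide":[-10,0.5,-7],"roll":8},{"slide":[-10,1,-11],"roll":12}]' ;python3 -c "
from h import *
go(.4307,-.052,.1,-18.2)
im=r.camera('wrist');cv2.imwrite('pics/w35.png',im[:,:,::-1])
"
```

```text
time: 33.38
ee_pos: [0.4637, -0.3169, 0.0096]
eef_rot: [0.457, 0.529, -0.478, 0.532]
ft_force: [0.1, 0.1, -0.0]
width: 0.0236
time: 33.63
ee_pos: [0.4648, -0.3167, 0.0109]
eef_rot: [0.457, 0.529, -0.477, 0.533]
ft_force: [0.9, 0.1, 0.2]
width: 0.0342
time: 34.05
ee_pos: [0.4636, -0.2034, 0.1111]
eef_rot: [-0.512, -0.472, 0.531, -0.483]
ft_force: [1.2, 1.3, -0.4]
width: 0.038
t 34.05 tcp [ 0.4636 -0.2034  0.1111] jaw -5.0 q7 0.04 F [ 1.1815  1.3    -0.3973] w 0.0380 tilt [-0.0099 -0.0287 -0.9995]
slide [  0.71  -4.6  -14.82] roll 13.2 (or -166.8)
```

View pics/w35.png

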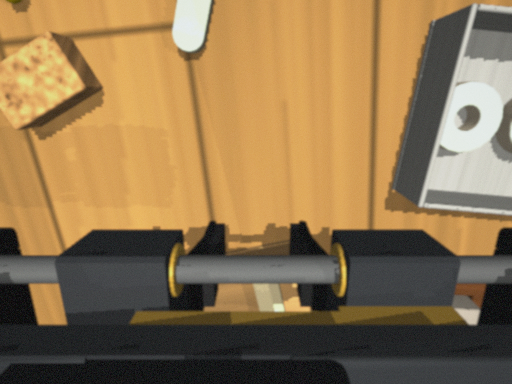

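```bash
python3 -m jog '[{"slide":[0,-1,-3],"roll":3},{"slide":[0,-2,-6.5],"roll":6},{"slide":[0,-3,-10],"roll":9},{"slide":[0,-4,-13],"roll":12},{"slide":[0,-4.6,-14.8],"roll":13.2}]' 0.4;python3 -m jog '[{"slide":[1,0,0],"roll":0},{"slide":[1,0,0],"roll":0}]'; python3 -c "
from h import *
P=pose('wrist')
im=r.camera('wrist');cv2.imwrite('pics/w36.png',im[:,:,::-1])
g=cv2.cvtColor(im,cv2.COLOR_RGB2HSV); m=((g[...,1]<70)&(g[...,2]>150)).astype(np.uint8)
n,l,s,c=cv2.connectedComponentsWithStats(m)
for i in range(1,n):
    if s[i,4]>400: print(s[i],c[i],onz(P,*c[i],.014))
go(.4307,-.052,.004,-18.2)
"
```

```text
time: 34.52
ee_pos: [0.4299, -0.039, 0.1075]
eef_rot: [-0.564, -0.41, 0.58, -0.421]
ft_force: [0.2, 0.6, 0.5]
width: 0.0514
time: 34.68
ee_pos: [0.4296, -0.0385, 0.0971]
eef_rot: [-0.563, -0.411, 0.58, -0.422]
ft_force: [-0.5, -0.6, -0.9]
width: 0.0521
[312  38  66  56 692] [342.565   62.2645] [0.5216 0.0406 0.014 ]
[ 247  169   31   72 1913] [261.46   204.8845] [ 0.4304 -0.0483  0.014 ]
t 34.73 tcp [ 0.4297 -0.0396  0.0974] jaw -17.9 q7 -0.43 F [-0.0806 -0.231   0.1226] w 0.0524 tilt [-0.0105 -0.0268 -0.9996]
slide [9.37 0.49 0.88] roll 0.3 (or -179.7)
```

View pics/w36.png

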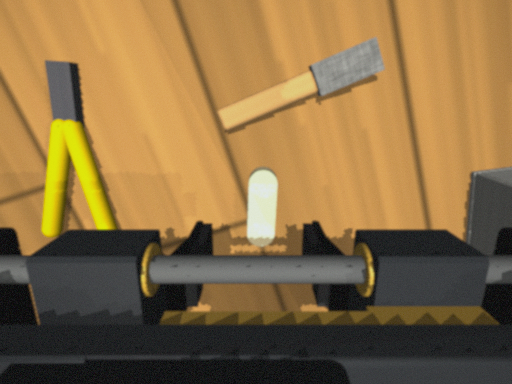

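```bash
python3 -m jog '[{"slide":[2,0.4,0.8],"roll":0},{"slide":[6,0.45,0.8],"roll":0.3},{"slide":[9,0.45,0.8],"roll":0.3},{"slide":[9.4,0.45,0.8],"roll":0.3},{"slide":[9.4,0.45,0.8],"roll":0.3}]'; python3 -m jog '[{"slide":[0,0,0],"roll":0},{"slide":[0,0,0],"roll":0},{"slide":[0,0,0],"roll":0},{"slide":[0,0,0],"roll":0},{"slide":[0,0,0],"roll":0}]' 1 40;  python3 -m jog '[{"slide":[0,0,0],"roll":0},{"slide":[-2,0,0],"roll":0},{"slide":[-6,0,0],"roll":0},{"slide":[-10,0.5,1],"roll":-4},{"slide":[-10,1,4],"roll":-8}]';python3 -c "
from h import *
go(.4057,-.3262,.11,7)
"
```

```text
time: 35.15
ee_pos: [0.4298, -0.0522, 0.0027]
eef_rot: [-0.564, -0.41, 0.582, -0.419]
ft_force: [0.2, -0.8, -0.5]
width: 0.0525
time: 35.57
ee_pos: [0.4302, -0.0524, 0.0032]
eef_rot: [-0.564, -0.41, 0.582, -0.419]
ft_force: [0.3, 0.3, -0.1]
width: 0.0268
time: 35.98
ee_pos: [0.4334, -0.0878, 0.1109]
eef_rot: [-0.533, -0.449, 0.547, -0.463]
ft_force: [2.9, -0.6, 0.4]
width: 0.0236
t 35.98 tcp [ 0.4334 -0.0878  0.1109] jaw -9.7 q7 -0.17 F [ 2.9136 -0.551   0.4064] w 0.0236 tilt [-0.003  -0.028  -0.9996]
slide [ 0.77  1.28 23.96] roll -16.7 (or 163.3)
```

```bash
python3 -m jog '[{"slide":[0,0.5,4],"roll":-3},{"slide":[0,0.8,8],"roll":-7},{"slide":[0,1,12],"roll":-11},{"slide":[0,1.2,16],"roll":-15},{"slide":[0,1.2,20],"roll":-16.7}]'; python3 -m jog '[{"slide":[0,0,3],"roll":0},{"slide":[0,0,4],"roll":0},{"slide":[0,0,4],"roll":0}]';python3 -c "
from h import *
go(.4057,-.3255,.012,7)
im=r.camera('wrist');cv2.imwrite('pics/w37.png',im[:,:,::-1])
go(.4057,-.3255,.012,7)
"
```

```text
time: 36.4
ee_pos: [0.4111, -0.2889, 0.1169]
eef_rot: [0.459, 0.525, -0.475, 0.537]
ft_force: [1.6, 0.6, 0.2]
width: 0.0238
time: 36.65
ee_pos: [0.4156, -0.3314, 0.1179]
eef_rot: [0.46, 0.524, -0.477, 0.536]
ft_force: [-0.5, 0.7, -0.2]
width: 0.0236
t 36.65 tcp [ 0.4156 -0.3314  0.1179] jaw 7.0 q7 0.52 F [-0.5099  0.7358 -0.2151] w 0.0236 tilt [-0.0025 -0.0287 -0.9996]
slide [10.57 -0.85 -1.  ] roll 0.0 (or -180.0)
t 36.70 tcp [ 0.4161 -0.3289  0.1179] jaw 7.2 q7 0.52 F [0.2224 0.2544 0.2417] w 0.0239 tilt [-0.0025 -0.0279 -0.9996]
slide [10.58 -0.93 -0.75] roll 0.2 (or -179.8)
```

View pics/w37.png

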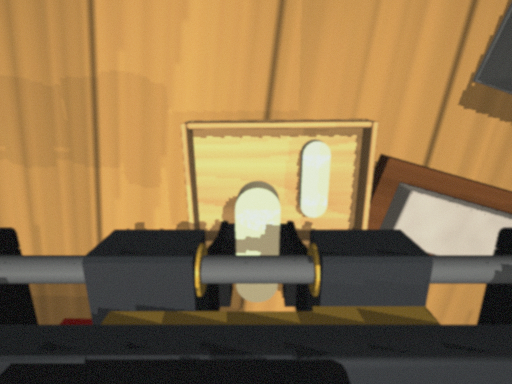

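```bash
python3 -m jog '[{"slide":[2,-0.9,-0.9],"roll":0},{"slide":[6,-1,-0.9],"roll":0},{"slide":[9.5,-1,-0.9],"roll":0},{"slide":[10.7,-1,-0.9],"roll":0},{"slide":[10.7,-1,-0.9],"roll":0}]'; python3 -m jog '[{"slide":[0,0,0],"roll":0},{"slide":[0,0,0],"roll":0},{"slide":[0,0,0],"roll":0}]' 0.57; python3 -m jog '[{"slide":[-3,0,0],"roll":0},{"slide":[-7,0,0],"roll":0},{"slide":[-11,0,0],"roll":0},{"slide":[-14,0,0],"roll":0},{"slide":[-14,0,0],"roll":0}]' ;python3 -c "
from h import *
go(.25,-.55,.22,-60)
im=r.camera('wrist');cv2.imwrite('pics/w38.png',im[:,:,::-1])
"
```

```text
time: 37.12
ee_pos: [0.4038, -0.3217, 0.0089]
eef_rot: [0.459, 0.527, -0.475, 0.535]
ft_force: [-0.1, -0.2, 0.2]
width: 0.0237
time: 37.37
ee_pos: [0.4047, -0.3215, 0.01]
eef_rot: [0.459, 0.526, -0.475, 0.536]
ft_force: [-1.1, 0.8, 0.4]
width: 0.0347
time: 37.78
ee_pos: [0.4086, -0.3192, 0.1572]
eef_rot: [0.459, 0.523, -0.475, 0.54]
ft_force: [1.4, -0.1, -0.0]
width: 0.0378
t 37.78 tcp [ 0.4086 -0.3192  0.1572] jaw 7.4 q7 0.56 F [ 1.4387 -0.0962 -0.0123] w 0.0378 tilt [ 0.0028 -0.0329 -0.9995]
slide [ -5.56 -18.71  21.04] roll 67.4 (or -112.6)
```

View pics/w38.png

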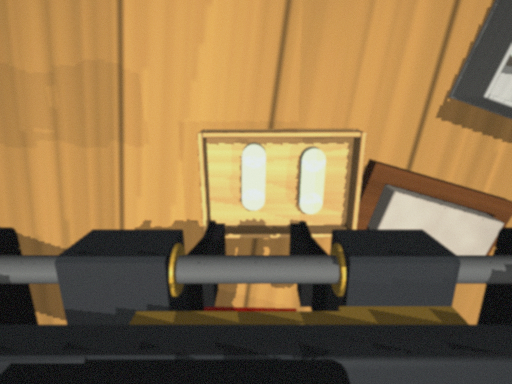

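Both blanks lie in the tray (at 254,178 and 313,180). I move the arm back clear of the views and check everything.

```bash
python3 -m jog '[{"slide":[-2,-1,4],"roll":6},{"slide":[-4,-3,8],"roll":12},{"slide":[-6,-6,11],"roll":18},{"slide":[-7,-9,14],"roll":24},{"slide":[-7,-12,17],"roll":30}]'; python3 -m jog '[{"slide":[0,0,0],"roll":0},{"slide":[0,0,0],"roll":0}]';python3 -c "
from h import *
go(.25,-.55,.22,-60)
im=r.camera('scene');cv2.imwrite('pics/scF.png',im[:,:,::-1]);crop(im,80,80,330,240,2.4,'sc39')
im=r.camera('side');cv2.imwrite('pics/sF.png',im[:,:,::-1]);crop(im,110,70,270,220,2.7,'s39');crop(im,130,220,220,160,3.5,'s39b')
"
```

```text
time: 38.25
ee_pos: [0.3224, -0.4857, 0.2295]
eef_rot: [-0.583, -0.381, 0.595, -0.401]
ft_force: [1.1, -0.5, 0.1]
width: 0.0375
time: 38.42
ee_pos: [0.3201, -0.4876, 0.2293]
eef_rot: [-0.584, -0.379, 0.596, -0.4]
ft_force: [-0.1, 0.6, 0.5]
width: 0.0375
t 38.42 tcp [ 0.3201 -0.4876  0.2293] jaw -23.1 q7 0.38 F [-0.077   0.6299  0.5491] w 0.0375 tilt [ 0.0015 -0.0335 -0.9994]
slide [ 1.13 -4.01  8.46] roll 36.9 (or -143.1)
```

View pics/sc39.png

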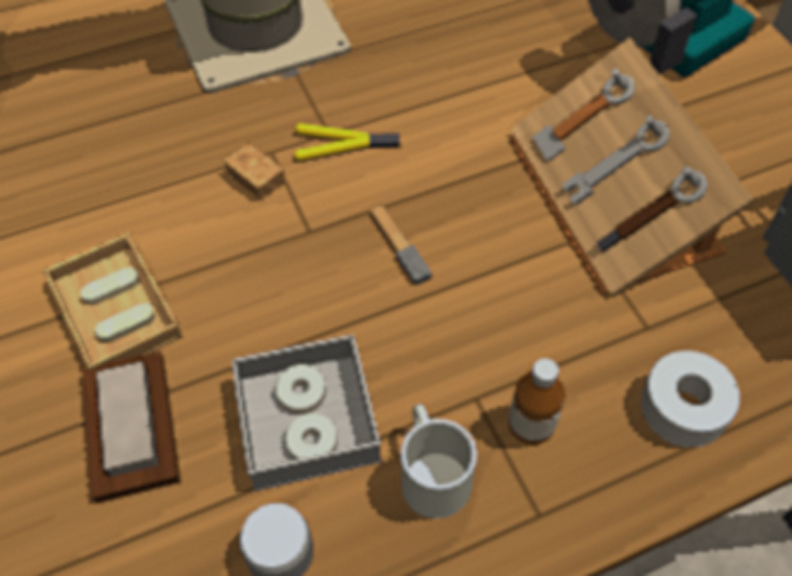

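View pics/s39.png

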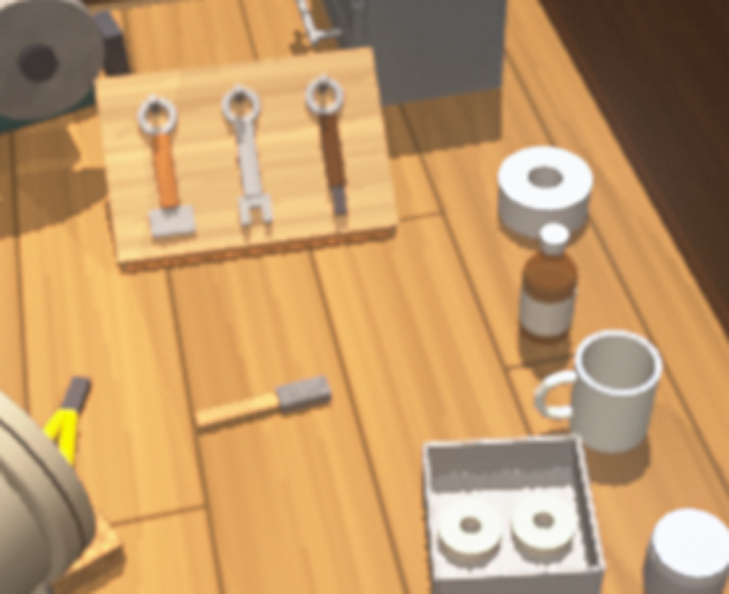

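View pics/s39b.png

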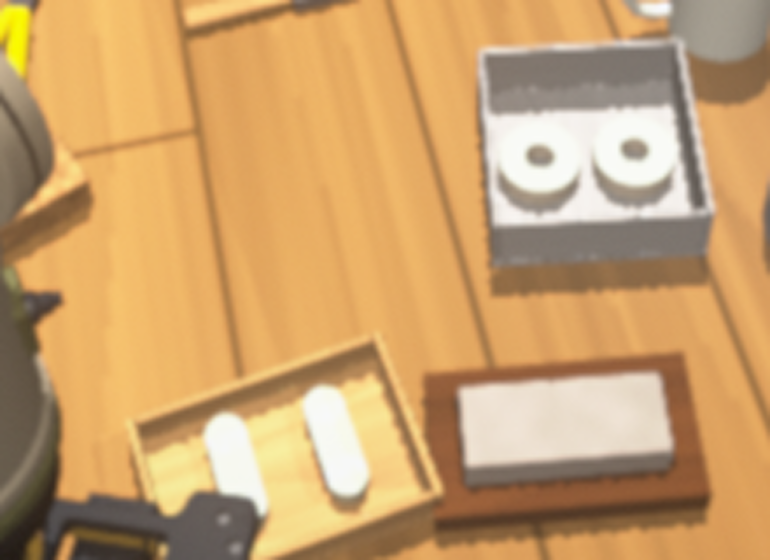

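```bash
python3 -c "
from h import *
a=cv2.imread('pics/scF.png')[:,:,::-1];b=cv2.imread('pics/sF.png')[:,:,::-1]
crop(a,310,85,80,90,7,'f1');crop(b,140,85,110,80,7,'f2')"
```

```text
(no output)
```

View pics/f1.png

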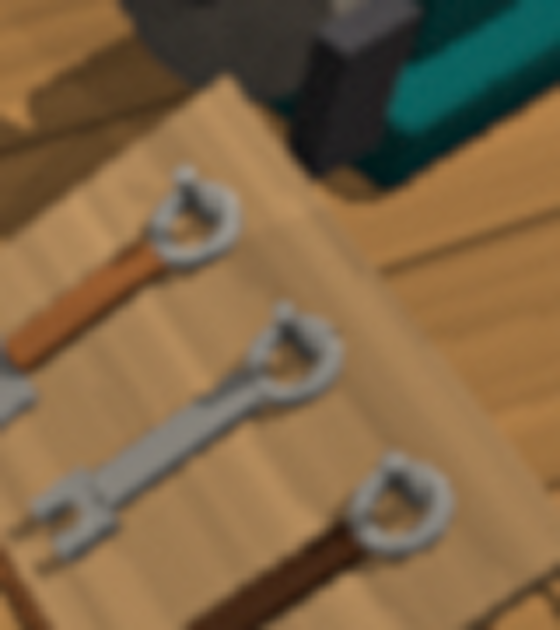

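View pics/f2.png

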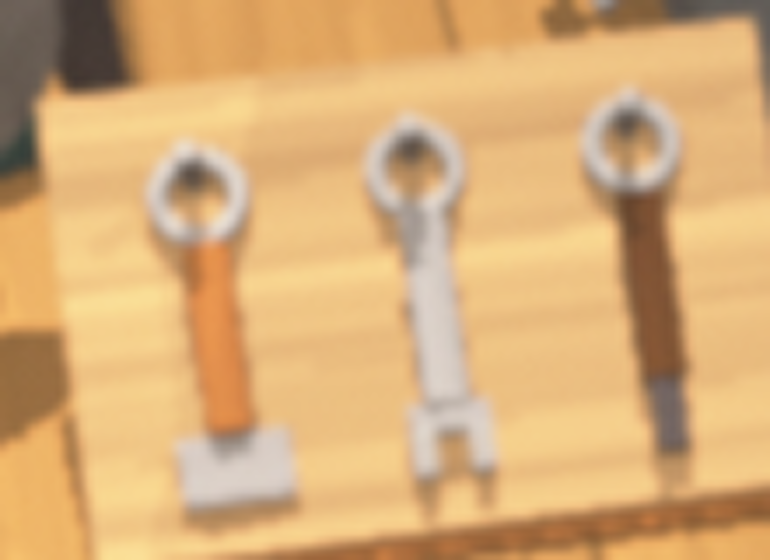

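```bash
python3 -c "
from h import *
S=pose('scene');D=pose('side')
c1=lambda u,v:(310+u/7,85+v/7)
c2=lambda u,v:(140+u/7,85+v/7)
T=lambda a,b:tri(S,c1(*a),D,c2(*b))
n=np.array([-.0558*.574,-.9984*.574,.819])
TL=np.array([.3792,.4228,.1269]);TR=np.array([.6791,.4059,.1245])
for a,b in(((195,222),(197,196)),((295,356),(415,168)),((402,507),(630,143))):
    X,e=T(a,b); print(X,'err %.4f'%e,'height above face %.4f'%(n@(X-(TL+TR)/2)))
"
```

```text
[0.4354 0.376  0.1025] err 0.0014 height above face 0.0060
[0.5256 0.3707 0.1036] err 0.0017 height above face 0.0071
[0.6159 0.3653 0.1026] err 0.0008 height above face 0.0064
```

```bash
python3 -c "
from h import *
print(r.close_job())"
```

```text
the job is handed in; nothing more can be done
None
```

The bench is cleared, and I handed the job in after about 39 s of the 210 s allowed. Nothing was dropped, and I saw no grip slip or knocked object.

- **Tools:** All three were there. The scraper hangs on the near peg, the spanner on the middle one and the rasp on the far one. Two-view triangulation put the eyes 6–7 mm above the board face. A ring lying flat should read between 4 mm (middle) and 8 mm (top), so they are fully down the pegs.
- **Stone:** It lies flat in the holder's pocket. I pressed it down with shut fingers, and its top read 38.5 mm against the expected 38 mm.
- **Wheels and blanks:** Both wheels lie flat in the steel bin and both blanks lie flat in the wooden tray.
- **Left alone:** The mug, oil bottle and brush look unmoved in the last pictures; I did not measure them.

Two readings were slightly off. Far off, the wrist camera read pegs 3–7 mm away from the fixed cameras, so I re-checked each fit close up. The gripper's tilt crept to about 2° over the run, with no visible effect. The highest wrist-force reading I saw was about 24 N, while pressing the stone.

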